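# Raise the enclosure window to its mark and confirm

## Robot

A 7-joint arm with a two-finger parallel gripper is mounted at the origin on a cart in front of the work surface, level with it; the furniture and walls round the work are solid. World frame = base frame: x ahead of the robot, y to its left, z up, the work surface at z = 0. Lengths are in m, angles in degrees, forces in N, time in s.
With the tool pointing down it reaches from about 0.4 to 0.85 m from the base axis. Payload 6.9 kg.
Tool frame: the origin (TCP) lies at the very end of the fingers, on their centre line; the grasp point (between the pads) lies 19 mm behind it; z points along the fingers, x is the direction in which the jaws open and shut, and the axes are right-handed (so a half turn about z gives the same grasp; the last joint's range is limited). The gripper opens to 85 mm and grips with 20 to 120 N. Pads are 22 mm wide; open, the fingers measure 114 mm over their backs; the gripper's body (76 mm by 85 mm) begins 54 mm behind the grasp point. The pads swing forward as they close: fully open they stand 13 mm farther back than shut.
Start: joints at [-60.017, 29.078, -13.613, 85.955, 7.202, 65.827, -8.869], TCP at [0.254, 0.571, 0.231] pointing down, gripper open.
Joint ranges: [-176.47, 176.47], [-13.61, 117.27], [-81.72, 77.17], [0.22, 143.17], [-87.28, 267.28], [10, 112.55], [-165.47, 165.47]. Speed limits (degrees/s): [136.94, 136.94, 180, 180, 180, 180, 180].

## Interface

Orientations are given as a 3x3 rotation matrix whose columns are the frame's x, y, z axes.
In Python, from station import monitor, viewer, r gives the robot as it stands.
- The arm moves only by the tool send_rows, never from a script. Its argument "series" is one flat list of numbers, 5 for each row, row after row: the shift along the tool's x, y, z in m, then the turn about the tool's z in rad, then the finger opening in m, from 0 to 0.0854. In form: [dx, dy, dz, yaw, gripper, dx, dy, dz, yaw, gripper, ...]. A call has 1 to 5 rows; each row is the pose to reach, as a shift and turn from the pose commanded when the call began, along the tool's axes at that moment; what a row does not reach only later rows make up. A row lasts 1/12 s, in which the tool goes at most 41.7 mm and 7.16 degrees, less where a joint would pass 70% of its speed; a pose out of reach is approached as far as the arm can. A call with a gripper value outside its range is refused whole. The fingers move at their own pace and stop on an object; "force" is the grip in N (left out, the last holds). Time passes only in rows, so rows that repeat a pose let the fingers close. It gives the time, the measured TCP pose, the force and the opening at its end, in the units of the state.
- monitor.get_state(): the state, without advancing time (a new reading comes with each control period).
- viewer.grab_frame(name): name is "side" or "top"; returns a dict with "color" (480x640x3 uint8, blue, green, red), "range_z" (480x640 float32, m along the optical axis (not along the pixel's ray), 0 where there is no reading), "K" (3x3 intrinsics, pixels), "dist_coeffs" ([k1, k2, p1, p2, k3] as OpenCV has them; the pictures are not rectified), "world_from_camera" (4x4, takes a point from camera to world coordinates). Camera axes: x right, y down, z forward; pixel columns grow to the right and rows downward; lengths in m; the calibration is good to about 2 mm. A picture is of the moment at which its call begins.
- r.hand_in(): hands the job in, once; it reports no verdict.
The state is a dict: "t": time; "joint_pos": joint angles; "dq": joint speeds; "joint_torque": joint torques, N m; "eef_pos": TCP position; "tcp_rot": TCP orientation; "contact_force": force on the tool from outside, world axes, zero at the start; "moment": the same for the moment, N m; "gripper_width": finger opening in m.
Only numpy, scipy, OpenCV 4.12 (cv2) and the standard library are available. Lean on these libraries where they do the work, as an engineer would, in place of code of your own. Each camera call takes 0.05 s, during which the arm holds its last target.

## Task

Open the weighing enclosure for work: with the fingers, push its sliding window up from beneath the red lip until the lip is level with the green pointer on the left post, and leave it there. Then press the green button on the grey airflow monitor unit fully down to confirm, let it come back up and move clear. Nothing is to be gripped: do not take hold of the lip or press on its black top cover, do not press the button before the window is at its mark, and leave the other things where they are.

Things in the scene. Friction and masses are not known exactly. Their poses are not given: they have to be found in the camera images.
- enclosure: clear-sided weighing enclosure fixed on the worktop, 340 mm wide (y), 124 mm deep, 468 mm tall. Origin on the worktop under the middle of the window plane; its x points into the enclosure (away from the robot), y to its left, z up. Its floor is 20 mm thick and starts 4 mm behind the window plane; in front of the window plane (-x) the worktop is free under the lip. Two aluminium posts at y = +-161 mm guide the window, and a white header closes the front above z = 322 mm
- sash (a joint): height of the window above its lowest position, m: 0 lowest, 0.21 highest, starts 0 to 0.03. It slides straight up. Counterweighted: it stays wherever it is left, and takes about 2 to 4 N up (plus 15 N per m/s of speed) to move
- sash_lip (a point): middle of the front edge of the red lip along the bottom of the window, at half the lip's thickness (its underside is 4 mm lower). The lip is a horizontal ledge 260 mm wide (y), 8 mm thick, standing 50 mm out of the window plane towards the robot; its rounded underside and front are free from below. It lies 89 mm above the worktop when joint sash is 0. Axes as the enclosure's
- lip_cover: black rubber cover, 258 x 34 x 5 mm, on top of the red lip, its front edge 12 mm behind the lip's front edge; moves with the window; not to be pressed or pinched (a light brush under 4 N is harmless). Origin in the window plane, at the cover's underside
- mark: bright green pointer, 26 mm wide and 22 mm high with a white line across it and its tip towards the window, fixed to the front of the left post (y = +162 mm of the enclosure). Origin at the height of its white line and tip: the height which the lip's mid-thickness (point sash_lip) has to reach. That height lies 195 to 255 mm above the worktop
- monitor_unit: grey airflow monitor unit fixed on the worktop in front, right of the enclosure, 75 x 95 mm, 36 mm tall, with a dark display; the green button in its black housing stands on its top. Origin under its middle
- confirm_top (a point): middle of the top face of the green button (26 mm wide), which is pressed straight down
- confirm (a joint): travel of the button, m: 0 up, 0.006 fully down (needs 5 N); springs back up. It counts as pressed beyond 0.004
- vial_blue: glass vial with a blue cap, 17 mm wide, 40 mm tall, standing on the floor of the enclosure behind the window; loose, leave alone. Origin under its base
- vial_black: glass vial with a black cap, 17 mm wide, 40 mm tall, standing on the floor of the enclosure behind the window; loose, leave alone. Origin under its base
- petri_dish: round dish 60 mm wide, 14 mm tall, on the floor of the enclosure; loose, leave alone. Origin under its base
- beaker: glass beaker 52 mm wide, 69 mm tall, on the worktop left of the enclosure; loose, leave alone. Origin under its base
- syringe: clear syringe, 21 x 104 x 18 mm, lying on the worktop in front; loose, leave alone. Origin under its middle
- spanner: steel spanner, 23 x 122 x 5 mm, lying on the worktop in front; loose, leave alone. Origin under its middle
- screwdriver_cross: red-handled screwdriver, 24 x 156 x 23 mm, lying on the worktop in front; loose, leave alone. Origin under its middle
Not all that is in view belongs to the job. What is shaped like the monitor_unit but blue, brown or yellow is not meant.

How it is judged:
By the outcome, as a careful person would: the job done as asked, in the order asked, and still so for the second after the job is handed in, with the robot touching nothing.
It also fails if it takes over 54 s, if anything falls off the work surface, if the arm or the gripper's body presses on something with over 40 N, if the wrist force passes 120 N, or if a joint passes its speed limit or range.

## Working session

There is one attempt and no reset: what is moved stays moved. The work goes in short steps, Python scripts to look and compute and a tool call to move; the robot and the scene stay as the last step left them, time stands still between calls to the robot, and variables do not carry over. Pictures are saved under pics/ and viewed, and the job is handed in when it is done.

Besides the shell and the picture viewer there is one more tool, called after "Emit:" by a JSON object that holds its "method" and its "body". send_rows: Moves the arm, as the interface text tells. Its arguments: {"type":"object","properties":{"series":{"type":"array"},"force":{"type":"number"}},"required":["series"]}

```bash
mkdir -p pics; ls; python3 - <<'E'
from station import monitor, viewer, r
import cv2, numpy as np
s=monitor.get_state(); print(s)
for n in("side","top"):
    f=viewer.grab_frame(n); cv2.imwrite(f"pics/{n}0.png",f["color"]); np.savez(f"{n}0.npz",**f); print(n,f["K"],f["dist_coeffs"],f["world_from_camera"])
E
```

```text
pics
{'t': 0.0, 'joint_pos': array([-60.01573229,  29.12465234, -13.6075168 ,  86.0082318 ,
         7.20249054,  65.82575362,  -8.87069537]), 'dq': array([-0.06286358, -0.0167155 ,  0.00275547,  0.06765127,  0.05947501,
       -0.01486127,  0.09195415]), 'joint_torque': array([ 1.63566374e-04, -6.20599079e+01, -2.18711480e+00, -2.49654704e+01,
        1.26093903e-02,  1.20226160e-02, -1.32441961e-06]), 'eef_pos': array([0.25349563, 0.57074643, 0.23044114]), 'tcp_rot': array([[ 4.05798230e-01,  9.13962450e-01, -6.59914534e-04],
       [ 9.13961028e-01, -4.05798764e-01, -1.61352484e-03],
       [-1.74249361e-03,  5.16293574e-05, -9.99998481e-01]]), 'contact_force': array([-1.21090963,  0.72850836, -0.19832848]), 'moment': array([ 0.03549434,  0.03388119, -0.01813069]), 'gripper_width': 0.0852593421121808}
side [[561.94517576   0.         307.76760951]
 [  0.         561.94517576 240.8165611 ]
 [  0.           0.           1.        ]] [-0.0994021  0.         0.         0.         0.       ] [[-0.92521508 -0.24830706  0.28691579  0.10677949]
 [-0.37941531  0.61456653 -0.69162996  1.10951585]
 [-0.00459224 -0.74876671 -0.66281772  1.24978832]
 [ 0.          0.          0.          1.        ]]
top [[520.33271111   0.         325.78982095]
 [  0.         520.33271111 236.63347664]
 [  0.           0.           1.        ]] [-0.06876457  0.          0.          0.          0.        ] [[ 0.0512288  -0.9068453   0.41833863 -0.18856506]
 [-0.99865843 -0.04968152  0.01459732 -0.01567279]
 [ 0.00754619 -0.4185252  -0.90817383  1.77609674]
 [ 0.          0.          0.          1.        ]]
```

View pics/side0.png

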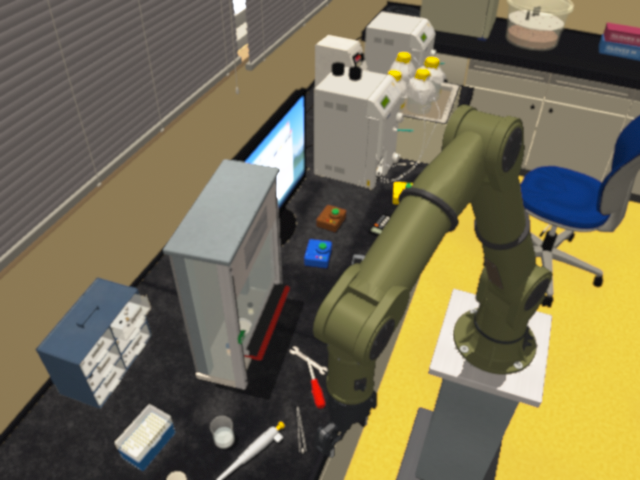

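View pics/top0.png

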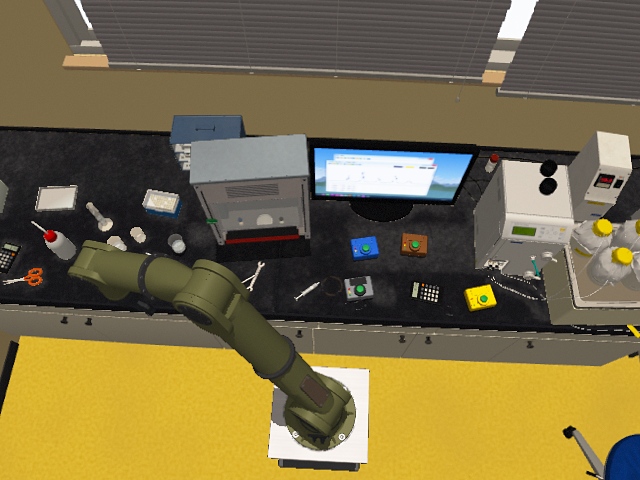

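The side view shows the enclosure at about (235,270), with the red lip from (285,290) to (258,355) and the green mark at (241,337). In the top view the lip is at (263,238), the mark at (211,221) and the grey unit at (359,288). I'll zoom in and measure.

```bash
cat > h.py <<'E'
import numpy as np, cv2
def w(f,u,v,z=None):
    K=f["K"];p=cv2.undistortPoints(np.array([[[u,v]]],float),K,f["dist_coeffs"])[0,0]
    if z is None: z=f["range_z"][int(round(v)),int(round(u))]
    T=f["world_from_camera"];return T[:3,:3]@(np.array([p[0],p[1],1])*z)+T[:3,3]
def ray(f,u,v):
    K=f["K"];p=cv2.undistortPoints(np.array([[[u,v]]],float),K,f["dist_coeffs"])[0,0]
    T=f["world_from_camera"];return T[:3,3],T[:3,:3]@np.array([p[0],p[1],1])
def proj(f,P):
    T=np.linalg.inv(f["world_from_camera"]);R=cv2.Rodrigues(T[:3,:3])[0]
    return cv2.projectPoints(np.array(P,float).reshape(-1,1,3),R,T[:3,3],f["K"],f["dist_coeffs"])[0][:,0]
def cloud(f,m):
    v,u=np.nonzero(m&(f["range_z"]>0)); 
    p=cv2.undistortPoints(np.stack([u,v],1).astype(float)[:,None],f["K"],f["dist_coeffs"])[:,0]
    z=f["range_z"][v,u]; T=f["world_from_camera"]
    return (np.c_[p,np.ones(len(p))]*z[:,None])@T[:3,:3].T+T[:3,3],u,v
def tri(rs):
    A=np.zeros((3,3));b=np.zeros(3)
    for o,d in rs:
        d=d/np.linalg.norm(d);M=np.eye(3)-np.outer(d,d);A+=M;b+=M@o
    return np.linalg.solve(A,b)
E
python3 - <<'E'
from h import *
for n,box in (("top",(180,200,390,310)),("side",(150,150,350,460))):
    f=dict(np.load(n+"0.npz"));c=f["color"];hsv=cv2.cvtColor(c,cv2.COLOR_BGR2HSV)
    x0,y0,x1,y1=box
    B=np.zeros(c.shape[:2],bool);B[y0:y1,x0:x1]=1
    red=((hsv[...,0]<8)|(hsv[...,0]>172))&(hsv[...,1]>130)&(hsv[...,2]>60)&B
    gr=(abs(hsv[...,0].astype(int)-60)<18)&(hsv[...,1]>110)&(hsv[...,2]>60)&B
    for nm,m in(("red",red),("green",gr)):
        k,l,st,ce=cv2.connectedComponentsWithStats(m.astype(np.uint8))
        for i in range(1,k):
            if st[i,4]>8:
                P,u,v=cloud(f,l==i)
                print(n,nm,st[i],ce[i].round(1),np.percentile(P,[2,50,98],axis=0).round(4).tolist())
    s=4 if n=="top" else 3
    if n=="top":
        cv2.imwrite("pics/top_z.png",cv2.resize(c[190:320,190:390],None,fx=4,fy=4,interpolation=cv2.INTER_CUBIC))
    else: cv2.imwrite("pics/side_z.png",cv2.resize(c[230:430,180:380],None,fx=3,fy=3,interpolation=cv2.INTER_CUBIC))
E
```

```text
top red [226 234  73  10 281] [262.3 238.7] [[0.5465, 0.1134, 0.0005], [0.5662, 0.2366, 0.0945], [0.5922, 0.3605, 0.1038]]
top green [207 219  10   3  28] [211.5 220. ] [[0.564, 0.3802, 0.2128], [0.569, 0.3962, 0.2178], [0.5751, 0.4107, 0.226]]
top green [363 245   6   6  32] [365.5 247.5] [[0.5571, -0.1429, 0.0479], [0.5692, -0.1334, 0.0554], [0.5786, -0.1242, 0.0653]]
top green [356 285   8   8  49] [359.7 288.4] [[0.3989, -0.1283, 0.0442], [0.4112, -0.1168, 0.0546], [0.4282, -0.1033, 0.066]]
side red [247 285  43  76 531] [271.4 325.1] [[0.5504, 0.0569, -0.0016], [0.5714, 0.2457, 0.0962], [0.6136, 0.366, 0.1025]]
side red [310 378  16  31 316] [317.4 393.8] [[0.3699, 0.3146, -0.0019], [0.3942, 0.3582, 0.019], [0.425, 0.3882, 0.0265]]
side green [332 209   7   6  34] [335.  211.3] [[0.5857, -0.3267, 0.0464], [0.594, -0.3113, 0.0552], [0.6058, -0.3001, 0.0619]]
side green [320 244   6   5  22] [322.3 245.8] [[0.5641, -0.139, 0.0519], [0.5707, -0.1297, 0.0576], [0.5787, -0.123, 0.0612]]
side green [238 331   6  12  35] [240.4 335.9] [[0.5669, 0.3906, 0.2078], [0.5705, 0.4024, 0.2209], [0.5753, 0.4134, 0.2261]]
```

View pics/top_z.png

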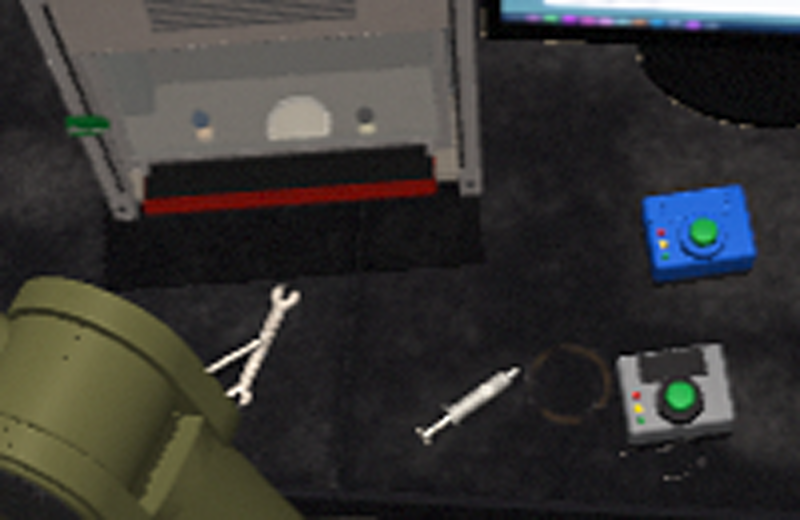

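View pics/side_z.png

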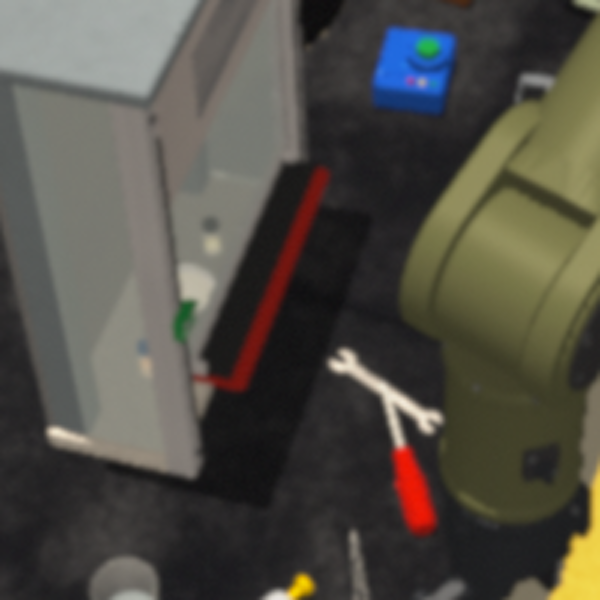

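```bash
python3 - <<'E'
from h import *
for n,box in (("top",(220,230,305,250)),("side",(240,280,292,363))):
    f=dict(np.load(n+"0.npz"));c=f["color"];hsv=cv2.cvtColor(c,cv2.COLOR_BGR2HSV)
    x0,y0,x1,y1=box
    B=np.zeros(c.shape[:2],bool);B[y0:y1,x0:x1]=1
    red=((hsv[...,0]<8)|(hsv[...,0]>172))&(hsv[...,1]>110)&(hsv[...,2]>50)&B
    P,u,v=cloud(f,red); k=(P[:,2]>0.08)&(P[:,2]<.12);P=P[k]
    print(n,len(P))
    for a in np.arange(0.05,0.40,0.04):
        q=P[(P[:,1]>=a)&(P[:,1]<a+.04)]
        if len(q): print(round(a,2),len(q),"x",np.percentile(q[:,0],[5,50,95]).round(4),"z",np.percentile(q[:,2],[5,50,95]).round(4))
    print(P[:,1].min(),P[:,1].max())
# triangulate
t=dict(np.load("top0.npz"));s=dict(np.load("side0.npz"))
# wide cloud of green unit & mark
for n,f,box in(("markT",t,(203,214,222,226)),("markS",s,(234,326,250,347))):
    x0,y0,x1,y1=box
    c=f["color"][y0:y1,x0:x1];print(n);
    hsv=cv2.cvtColor(c,cv2.COLOR_BGR2HSV)
    g=np.zeros(f["color"].shape[:2],bool);g[y0:y1,x0:x1]=(abs(hsv[...,0].astype(int)-62)<20)&(hsv[...,1]>70)
    P,u,v=cloud(f,g)
    for a,b,p in zip(u,v,P): print(a,b,p.round(4),end="; ")
    print()
E
```

```text
top 288
0.09 24 x [0.5755 0.5816 0.5886] z [0.0886 0.0946 0.1017]
0.13 44 x [0.5703 0.5777 0.5865] z [0.0901 0.0953 0.1005]
0.17 47 x [0.5659 0.5731 0.58  ] z [0.0889 0.0944 0.1019]
0.21 44 x [0.5605 0.566  0.5737] z [0.087  0.0934 0.1011]
0.25 44 x [0.5542 0.5599 0.5678] z [0.0881 0.0951 0.1034]
0.29 45 x [0.5488 0.5566 0.5649] z [0.0886 0.095  0.101 ]
0.33 40 x [0.5432 0.5505 0.5603] z [0.0877 0.0952 0.1024]
0.1102342853542883 0.3657039731145989
side 474
0.09 28 x [0.5795 0.586  0.5926] z [0.094  0.0962 0.1017]
0.13 61 x [0.5747 0.5819 0.5886] z [0.0925 0.0979 0.1026]
0.17 65 x [0.5701 0.5768 0.5838] z [0.0937 0.0977 0.1029]
0.21 65 x [0.5641 0.5705 0.5774] z [0.0924 0.0975 0.1024]
0.25 70 x [0.5587 0.5655 0.5728] z [0.0912 0.0971 0.1017]
0.29 77 x [0.5533 0.5608 0.5667] z [0.0932 0.0967 0.102 ]
0.33 108 x [0.5488 0.5584 0.5774] z [0.0908 0.096  0.1036]
0.10640574005492498 0.3699466352139569
markT
212 218 [0.5768 0.3943 0.2184]; 206 219 [0.6762 0.4729 0.005 ]; 207 219 [0.5731 0.4111 0.2167]; 208 219 [0.5713 0.4066 0.2207]; 209 219 [0.5684 0.4016 0.2271]; 210 219 [0.5732 0.4007 0.21
[... 2159 characters left out ...]
 337 [0.5679 0.4065 0.2213]; 238 338 [0.5732 0.4115 0.2209]; 239 338 [0.572  0.4092 0.2188]; 240 338 [0.5671 0.4124 0.2249]; 241 338 [0.567  0.4084 0.2203]; 238 339 [0.5726 0.413  0.2193]; 239 339 [0.5697 0.4131 0.2208]; 240 339 [0.5664 0.414  0.2234]; 241 339 [0.5645 0.4128 0.2229]; 238 340 [0.5726 0.4136 0.2162]; 239 340 [0.571  0.4119 0.215 ]; 240 340 [0.5675 0.413  0.218 ]; 241 340 [0.5665 0.4104 0.2155]; 238 341 [0.5751 0.4105 0.2077]; 239 341 [0.5718 0.4111 0.21  ]; 240 341 [0.569  0.4113 0.2116]; 241 341 [0.5663 0.4112 0.2127]; 238 342 [0.5734 0.4135 0.2083]; 239 342 [0.5709 0.4131 0.2091]; 240 342 [0.5705 0.4096 0.2052]; 241 342 [0.5663 0.4117 0.2096]; 240 343 [0.5696 0.4115 0.2041];
```

```bash
python3 - <<'E'
import cv2,numpy as np
s=np.load("side0.npz")["color"];t=np.load("top0.npz")["color"]
a=cv2.resize(s[320:370,225:275],None,fx=10,fy=10,interpolation=cv2.INTER_NEAREST)
cv2.imwrite("pics/mk.png",a)
E
```

```text
(no output)
```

View pics/mk.png

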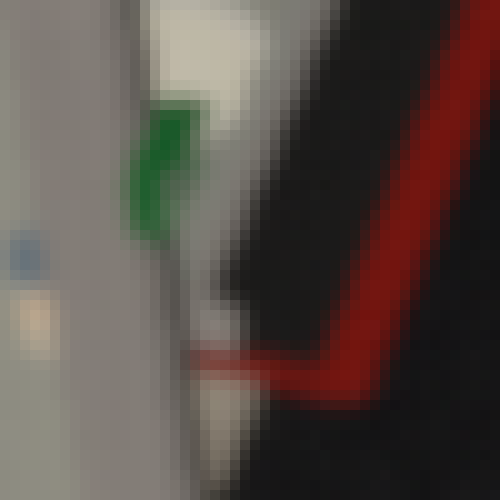

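Emit:
{"method": "send_rows", "body": {"series": [-0.023,0.028,-0.004,0.1,0.085,-0.045,0.057,-0.008,0.2,0.085,-0.068,0.085,-0.012,0.3,0.085,-0.09,0.113,-0.016,0.4,0.085,-0.113,0.142,-0.02,0.5,0.085]}}

```text
t: 0.52
eef_pos: [0.3378, 0.4087, 0.2511]
tcp_rot: [[0.797, 0.604, -0.001], [0.604, -0.797, -0.0], [-0.001, -0.0, -1.0]]
contact_force: [1.2, 0.6, 0.0]
gripper_width: 0.0854
```

Emit:
{"method": "send_rows", "body": {"series": [-0.006,0.035,0,0.104,0.085,-0.012,0.07,0,0.208,0.085,-0.018,0.106,0,0.312,0.085,-0.025,0.141,0,0.416,0.085,-0.031,0.176,0,0.52,0.085]}}

```text
t: 0.93
eef_pos: [0.4201, 0.2498, 0.2512]
tcp_rot: [[0.992, 0.127, -0.0], [0.127, -0.992, -0.0], [-0.0, 0.0, -1.0]]
contact_force: [0.6, 0.4, 0.3]
gripper_width: 0.0849
```

```bash
python3 - <<'E'
from station import monitor, viewer, r
from h import *
s=monitor.get_state(); print(s["t"],s["joint_pos"].round(1),s["eef_pos"],s["tcp_rot"].round(4),s["contact_force"])
for n in("side","top"):
    f=viewer.grab_frame(n); np.savez(f"{n}1.npz",**f)
    p=proj(f,s["eef_pos"])[0]; print(n,p)
    a,b=[int(max(0,q-75)) for q in p]
    cv2.imwrite(f"pics/{n}1.png",cv2.resize(f["color"][b:b+150,a:a+150],None,fx=4,fy=4,interpolation=cv2.INTER_CUBIC))
E
```

```text
0.9333 [-37.1  15.8   4.6 104.1  -1.4  60.2 -24.6] [0.42006855 0.24982731 0.25118548] [[ 9.918e-01  1.275e-01 -4.000e-04]
 [ 1.275e-01 -9.918e-01 -2.000e-04]
 [-4.000e-04  1.000e-04 -1.000e+00]] [0.64488151 0.44446265 0.31287836]
side [324.82019817 299.84410954]
top [248.19732295 259.73589684]
```

View pics/side1.png

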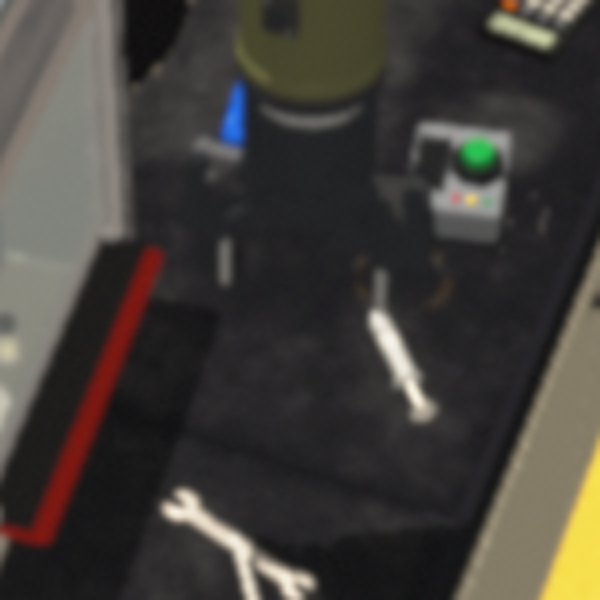

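View pics/top1.png

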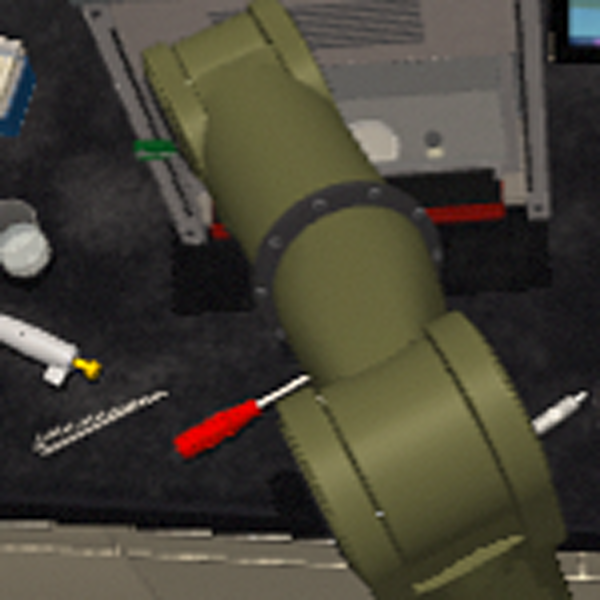

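```bash
python3 - <<'E'
from h import *
s=dict(np.load("side1.npz"));t=dict(np.load("top1.npz"))
tcp=np.array([0.42007,0.24983,0.25118]);R=np.array([[.9918,.1275,0],[.1275,-.9918,0],[0,0,-1]])
P,u,v=cloud(s,np.ones((480,640),bool))
q=(P-tcp)@R   # tool coords
k=(abs(q[:,0])<.075)&(abs(q[:,1])<.06)&(q[:,2]<.02)&(q[:,2]>-.3)
q=q[k]
for z in np.arange(-.2,.02,.01):
    a=q[(q[:,2]>=z)&(q[:,2]<z+.01)]
    if len(a):
        h,_=np.histogram(a[:,0],np.arange(-.075,.076,.01))
        print(round(z,3),len(a),h, "y",np.percentile(a[:,1],[2,50,98]).round(3))
# arm extents: from both, points green-ish arm above with x
for f in(s,t):
    P,u,v=cloud(f,np.ones((480,640),bool))
    k=(P[:,0]<.75)&(P[:,0]>.3)&(P[:,1]>-.1)&(P[:,1]<.5)&(P[:,2]>.3)
    hsv=cv2.cvtColor(f["color"],cv2.COLOR_BGR2HSV)[v,u]
    k&=(hsv[:,0]>20)&(hsv[:,0]<40)&(hsv[:,1]>60)
    A=P[k]; e=np.array([np.cos(.128),np.sin(.128)])
    print("x max of arm by height")
    for z in np.arange(.3,.9,.05):
        a=A[(A[:,2]>=z)&(A[:,2]<z+.05)]
        if len(a)>5: print(round(z,2),len(a),np.percentile(a,[1,99],axis=0)[:,:2].round(3).tolist())
E
```

```text
-0.2 138 [ 0  0  0 18 23 18 15 20 14 14 13  3  0  0  0] y [-0.042 -0.033 -0.003]
-0.19 17 [0 0 0 0 0 6 6 1 1 3 0 0 0 0 0] y [-0.035 -0.03  -0.022]
-0.18 175 [ 0  0  0  6 30 28 24 26 21 23 15  2  0  0  0] y [-0.038 -0.028 -0.003]
-0.17 115 [ 0  0  0  7 21 19 13 16 17 14  8  0  0  0  0] y [-0.039 -0.033 -0.005]
-0.16 108 [ 0  0  0  5 19 18 15 16 11 11 12  1  0  0  0] y [-0.039 -0.032 -0.006]
-0.15 111 [ 0  0  0  8 19 13 16 16 15 13 10  1  0  0  0] y [-0.039 -0.032 -0.005]
-0.14 94 [ 0  0  0  9 16 17 11 13 11 10  6  1  0  0  0] y [-0.038 -0.03   0.002]
-0.13 26 [1 6 0 6 4 0 0 1 0 0 1 2 0 5 0] y [-0.025 -0.007  0.008]
-0.12 223 [14 37 21 32 16  6  3  0  2  1  7 18 20 35 11] y [-0.015 -0.005  0.011]
-0.11 193 [14 11 13  3 12 24 19  7 14 20 11  4 15 19  7] y [-0.021 -0.011  0.002]
-0.1 127 [16  9  2  0 18 15  3 13 12 10 13  0  0  9  7] y [-0.02  -0.012  0.005]
-0.09 153 [14  9  0 24 14  7  7 11 11  4 17 16  0  9 10] y [-0.018 -0.011  0.009]
-0.08 151 [18  8  6 25 19  2  7  5  7  3  5 19  6  9 12] y [-0.018 -0.01   0.012]
-0.07 159 [20 13 39 16  1  0  0  0  0  0  0  4 32 27  7] y [-0.014 -0
[... 176 characters left out ...]
15  5  0  0  0  0  0  0  0  8 10  1  0] y [-0.013 -0.007  0.008]
-0.03 38 [ 0  1 13  4  0  0  0  0  0  0  0  9 10  1  0] y [-0.013 -0.008  0.008]
-0.02 7 [0 0 0 0 0 0 0 0 0 0 0 5 2 0 0] y [-0.01  -0.002  0.01 ]
x max of arm by height
0.45 608 [[0.381, 0.245], [0.453, 0.291]]
0.5 623 [[0.382, 0.245], [0.45, 0.291]]
0.55 421 [[0.349, 0.25], [0.47, 0.31]]
0.6 1197 [[0.314, 0.231], [0.473, 0.312]]
0.65 2453 [[0.302, 0.2], [0.454, 0.296]]
0.7 796 [[0.3, 0.165], [0.364, 0.23]]
x max of arm by height
0.4 6 [[0.399, 0.262], [0.595, 0.297]]
0.45 8 [[0.388, 0.268], [0.398, 0.277]]
0.6 184 [[0.331, 0.204], [0.468, 0.3]]
0.65 1028 [[0.311, 0.167], [0.456, 0.288]]
0.7 541 [[0.301, 0.137], [0.363, 0.221]]
```

The gripper is a linkage type. Open, its knuckle ledge stands about 107 mm above the fingertips, which is higher than the lip's underside at about 91 mm. I'll look at the closed shape while moving up, and see how the arm behaves at the edge of its reach.

Emit:
{"method": "send_rows", "body": {"series": [0,0.0,-0.03,0,0,0,0.015,-0.06,0,0,0,0.03,-0.09,0,0,0,0.045,-0.12,0,0,0,0.06,-0.15,0,0], "force": 20}}

```text
t: 1.45
eef_pos: [0.4273, 0.1918, 0.4025]
tcp_rot: [[0.991, 0.134, -0.001], [0.134, -0.991, -0.0], [-0.001, 0.0, -1.0]]
contact_force: [1.7, -0.5, -0.4]
gripper_width: 0.0249
```

Emit:
{"method": "send_rows", "body": {"series": [0,0.02,-0.035,0,0,0,0.04,-0.07,0,0,0,0.06,-0.105,0,0,0,0.08,-0.14,0,0,0,0.1,-0.17,0,0]}}

```text
t: 1.87
eef_pos: [0.4405, 0.0924, 0.5736]
tcp_rot: [[0.991, 0.134, 0.001], [0.134, -0.991, 0.0], [0.001, -0.0, -1.0]]
contact_force: [1.0, 0.8, 0.6]
gripper_width: 0.0002
```

```bash
python3 - <<'E'
from station import monitor, viewer, r
from h import *
st=monitor.get_state(); print(st["t"],st["joint_pos"].round(1),st["eef_pos"],st["gripper_width"])
f=viewer.grab_frame("side"); np.savez("side2.npz",**f)
P,u,v=cloud(f,np.ones((480,640),bool))
q=(P-st["eef_pos"])@st["tcp_rot"]
k=(abs(q[:,0])<.08)&(abs(q[:,1])<.06)&(q[:,2]<.02)&(q[:,2]>-.2);q=q[k]
for z in np.arange(-.16,.02,.005):
    a=q[(q[:,2]>=z)&(q[:,2]<z+.005)]
    if len(a):
        h,_=np.histogram(a[:,0],np.arange(-.08,.081,.008)); print(round(z,3),h)
p=proj(f,st["eef_pos"])[0];a,b=[int(max(0,x-75)) for x in p];print(p)
cv2.imwrite("pics/side2.png",cv2.resize(f["color"][b:b+150,a:a+150],None,fx=4,fy=4,interpolation=cv2.INTER_CUBIC))
t=dict(np.load("top0.npz"));P,u,v=cloud(t,np.ones((480,640),bool))
k=(P[:,1]>.0)&(P[:,1]<.4)&(P[:,2]>.55);print("wall x",np.percentile(P[k][:,0],[1,5,50]) if k.any() else None)
E
```

```text
1.8667 [-24.    8.6  11.8  63.7  -1.9 107.7  -5.1] [0.44053654 0.0924422  0.57355526] 0.0001502490407466899
-0.16 [ 0  0  0  0  0  9 11 10 12 10  7  9  7  5  2  0  0  0  0  0]
-0.155 [ 0  0  0  0  0 13 11  9  8  8  8  8  7  8  2  0  0  0  0  0]
-0.15 [ 0  0  0  0  0  9  8  9 10  9  9  8  7  5  3  0  0  0  0  0]
-0.145 [ 0  0  0  0  0  9 12 13 10 10  9  8  6  9  2  0  0  0  0  0]
-0.14 [ 0  0  0  0  0 12  9 10  8  9  8  6 10  5  3  0  0  0  0  0]
-0.135 [0 0 0 0 0 7 8 6 7 7 7 6 4 2 1 0 0 0 0 0]
-0.13 [0 0 0 0 0 8 3 1 1 1 2 1 1 0 1 0 0 0 0 0]
-0.125 [0 0 0 0 0 8 5 1 0 0 0 0 0 4 6 0 0 0 0 0]
-0.12 [ 0  0  0  0  1 15 10 10  4  3  2  4  4  7  8  0  0  0  0  0]
-0.115 [ 0  0  0  0  6  8  7  7 10  9  7  6 11  6  8  1  0  0  0  0]
-0.11 [ 0  0  0  0  8 10  8 13 15 10  8 15  8 10  7  3  0  0  0  0]
-0.105 [ 0  0  0  6 11  7  9 13  9  5  9  8  9  9  5  6  1  0  0  0]
-0.1 [ 0  0  5 11 10  5  6  7  5  7 10  9  5  8  4  8 10  2  0  0]
-0.095 [ 0  0 17 15  6  2  9  7  6  7 10  8  3  6  5  8 17  9  0  0]
-0.09 [ 0  0 10  9 15  3  6  9  7  7  9  8  7  3  3 15  7  5  0  0]
-0.085 [0 0 3 7 7 1 2 7 8 
[... 366 characters left out ...]
0.055 [ 0  0  0  0  0  2  8 12  7  6 10  6  9  5  3  0  0  0  0  0]
-0.05 [ 0  0  0  0  0  0  5  7 10  6 12  6  8  5  0  0  0  0  0  0]
-0.045 [ 0  0  0  0  0  0  0  1  7  2 10  5  1  0  0  0  0  0  0  0]
-0.04 [ 0  0  0  0  0  0  0  0  6  9 13  2  0  0  0  0  0  0  0  0]
-0.035 [0 0 0 0 0 0 0 0 8 6 6 6 0 0 0 0 0 0 0 0]
-0.03 [0 0 0 0 0 0 0 0 7 5 4 6 0 0 0 0 0 0 0 0]
-0.025 [ 0  0  0  0  0  0  0  0  6 11  9  3  0  0  0  0  0  0  0  0]
-0.02 [0 0 0 0 0 0 0 0 7 9 7 5 0 0 0 0 0 0 0 0]
-0.015 [0 0 0 0 0 0 0 0 5 3 7 3 0 0 0 0 0 0 0 0]
-0.01 [0 0 0 0 0 0 0 0 4 7 9 2 0 0 0 0 0 0 0 0]
-0.005 [0 0 0 0 0 0 0 0 0 5 2 0 0 0 0 0 0 0 0 0]
[343.7887554 150.274755 ]
wall x [0.04684936 0.06656836 0.19124409]
```

View pics/side2.png

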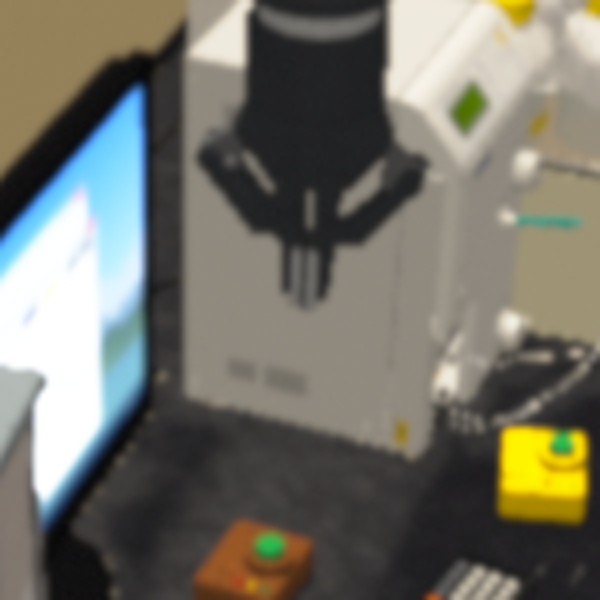

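The closed knuckles are at |x| of about 60 mm, 85–100 mm above the tip. J6 is near its 112.55° limit, so I'll go slightly higher and see how a pose out of reach is handled.

Emit:
{"method": "send_rows", "body": {"series": [0,0,-0.03,0,0,0,0,-0.06,0,0,0,0,-0.09,0,0,0,0,-0.12,0,0,0,0,-0.15,0,0]}}

```text
t: 2.33
eef_pos: [0.4314, 0.0914, 0.6197]
tcp_rot: [[0.99, 0.134, 0.042], [0.133, -0.991, 0.009], [0.043, -0.003, -0.999]]
contact_force: [-0.3, -0.2, -0.6]
gripper_width: -0.0001
```

```bash
python3 - <<'E'
from station import monitor
st=monitor.get_state(); print(st["t"],st["joint_pos"].round(2),st["eef_pos"],st["tcp_rot"].round(3),st["contact_force"])
E
```

```text
2.3333 [-28.6    8.1   17.82  57.22  -2.73 112.55  -4.43] [0.43143295 0.09143122 0.61972391] [[ 0.99   0.134  0.042]
 [ 0.133 -0.991  0.009]
 [ 0.043 -0.003 -0.999]] [-0.25996407 -0.1810063  -0.61121166]
```

Emit:
{"method": "send_rows", "body": {"series": [0.03,0,0.0,0,0,0.05,0,0.0,0,0]}}

```text
t: 2.5
eef_pos: [0.4803, 0.0984, 0.614]
tcp_rot: [[0.99, 0.135, 0.051], [0.135, -0.991, 0.011], [0.052, -0.004, -0.999]]
contact_force: [0.7, 1.1, -0.0]
gripper_width: 0.0002
```

```bash
python3 - <<'E'
from station import monitor
st=monitor.get_state(); print(st["t"],st["joint_pos"].round(3),st["eef_pos"],st["tcp_rot"].round(3),st["contact_force"])
E
```

```text
2.5 [-22.339  12.833  12.352  51.939  -3.08  112.506  -3.856] [0.48025935 0.09843004 0.61401789] [[ 0.99   0.135  0.051]
 [ 0.135 -0.991  0.011]
 [ 0.052 -0.004 -0.999]] [ 0.71494375  1.05623911 -0.01000262]
```

Emit:
{"method": "send_rows", "body": {"series": [0.03,0,-0.04,0,0,0.06,0,-0.08,0,0,0.09,0,-0.12,0,0,0.12,0,-0.16,0,0,0.15,0,-0.2,0,0]}}

```text
t: 2.92
eef_pos: [0.5309, 0.1023, 0.6194]
tcp_rot: [[0.987, 0.133, 0.094], [0.132, -0.991, 0.019], [0.096, -0.006, -0.995]]
contact_force: [-0.2, -0.7, -0.9]
gripper_width: 0.0002
```

```bash
python3 - <<'E'
from station import monitor
st=monitor.get_state(); print(st["t"],st["joint_pos"].round(3),st["eef_pos"],st["tcp_rot"].round(3),st["contact_force"])
E
```

```text
2.9167 [-18.826  17.14    9.785  44.988  -3.304 112.55   -3.385] [0.5308636  0.10228041 0.61939537] [[ 0.987  0.133  0.094]
 [ 0.132 -0.991  0.019]
 [ 0.096 -0.006 -0.995]] [-0.21133965 -0.69925703 -0.88512294]
```

Emit:
{"method": "send_rows", "body": {"series": [0.0,0,-0.04,0,0,0.0,0,-0.08,0,0]}}

```text
t: 3.08
eef_pos: [0.514, 0.0989, 0.6419]
tcp_rot: [[0.982, 0.133, 0.135], [0.131, -0.991, 0.027], [0.137, -0.009, -0.991]]
contact_force: [-0.3, 0.7, 0.8]
gripper_width: 0.0001
```

Emit:
{"method": "send_rows", "body": {"series": [0.0,0,-0.04,0,0,0.0,0,-0.08,0,0]}}

```text
t: 3.25
eef_pos: [0.4953, 0.095, 0.6653]
tcp_rot: [[0.975, 0.133, 0.179], [0.129, -0.991, 0.036], [0.182, -0.012, -0.983]]
contact_force: [0.1, -1.1, -0.4]
gripper_width: 0.0
```

Emit:
{"method": "send_rows", "body": {"series": [0.02,0,-0.08,0,0]}}

```text
t: 3.33
eef_pos: [0.4932, 0.0942, 0.6774]
tcp_rot: [[0.969, 0.134, 0.206], [0.128, -0.991, 0.041], [0.209, -0.013, -0.978]]
contact_force: [-0.2, 0.9, -1.1]
gripper_width: 0.0002
```

Emit:
{"method": "send_rows", "body": {"series": [0.02,0,-0.04,0,0,0.04,0,-0.08,0,0]}}

```text
t: 3.5
eef_pos: [0.5015, 0.094, 0.6957]
tcp_rot: [[0.959, 0.135, 0.251], [0.126, -0.991, 0.05], [0.256, -0.016, -0.967]]
contact_force: [0.8, -0.6, 0.2]
gripper_width: 0.0001
```

Emit:
{"method": "send_rows", "body": {"series": [0.02,0,-0.04,0,0,0.04,0,-0.08,0,0]}}

```text
t: 3.67
eef_pos: [0.5076, 0.0936, 0.7106]
tcp_rot: [[0.948, 0.135, 0.288], [0.124, -0.991, 0.056], [0.293, -0.017, -0.956]]
contact_force: [-0.4, 0.2, 0.3]
gripper_width: -0.0003
```

```bash
python3 - <<'E'
from station import monitor
st=monitor.get_state(); print(st["t"],st["joint_pos"].round(3),st["eef_pos"],st["tcp_rot"].round(3),st["contact_force"])
E
```

```text
3.6667 [-21.491  11.807  13.46   38.864  -3.689 112.552  -3.023] [0.50756431 0.09358716 0.71061024] [[ 0.948  0.135  0.288]
 [ 0.124 -0.991  0.056]
 [ 0.293 -0.017 -0.956]] [-0.3801999   0.23185532  0.32812605]
```

Emit:
{"method": "send_rows", "body": {"series": [0.02,0,-0.04,0,0,0.04,0,-0.08,0,0]}}

```text
t: 3.83
eef_pos: [0.5101, 0.0924, 0.7277]
tcp_rot: [[0.935, 0.136, 0.327], [0.122, -0.991, 0.063], [0.332, -0.019, -0.943]]
contact_force: [-0.8, -0.8, -0.2]
gripper_width: 0.0004
```

Emit:
{"method": "send_rows", "body": {"series": [0.02,0,-0.04,0,0,0.04,0,-0.08,0,0]}}

```text
t: 4.0
eef_pos: [0.5099, 0.0908, 0.7455]
tcp_rot: [[0.921, 0.136, 0.366], [0.119, -0.99, 0.07], [0.372, -0.021, -0.928]]
contact_force: [-1.6, -0.2, 0.2]
gripper_width: 0.0002
```

Emit:
{"method": "send_rows", "body": {"series": [0.02,0,-0.04,0,0,0.04,0,-0.08,0,0]}}

```text
t: 4.17
eef_pos: [0.5073, 0.0888, 0.7637]
tcp_rot: [[0.905, 0.137, 0.404], [0.115, -0.99, 0.077], [0.41, -0.023, -0.912]]
contact_force: [-0.1, 0.0, 0.1]
gripper_width: -0.0002
```

Emit:
{"method": "send_rows", "body": {"series": [0.02,0,-0.04,0,0,0.04,0,-0.08,0,0]}}

```text
t: 4.33
eef_pos: [0.5024, 0.0864, 0.7827]
tcp_rot: [[0.886, 0.138, 0.442], [0.112, -0.99, 0.084], [0.449, -0.025, -0.893]]
contact_force: [-1.0, 0.3, 0.5]
gripper_width: -0.0
```

```bash
python3 - <<'E'
from station import monitor
st=monitor.get_state(); print(st["t"],st["joint_pos"].round(3),st["eef_pos"],st["tcp_rot"].round(3),st["contact_force"])
E
```

```text
4.3333 [-21.843  10.061  15.266  30.928  -4.459 112.552  -2.542] [0.50238152 0.08644101 0.78269235] [[ 0.886  0.138  0.442]
 [ 0.112 -0.99   0.084]
 [ 0.449 -0.025 -0.893]] [-0.9523441   0.26675573  0.47713071]
```

Emit:
{"method": "send_rows", "body": {"series": [0.03,0,-0.04,0,0,0.06,0,-0.08,0,0]}}

```text
t: 4.5
eef_pos: [0.5066, 0.0854, 0.7996]
tcp_rot: [[0.867, 0.139, 0.479], [0.109, -0.99, 0.09], [0.487, -0.026, -0.873]]
contact_force: [-0.7, 0.3, 0.7]
gripper_width: -0.0003
```

Emit:
{"method": "send_rows", "body": {"series": [0.03,0,-0.04,0,0,0.06,0,-0.08,0,0]}}

```text
t: 4.67
eef_pos: [0.5083, 0.084, 0.8159]
tcp_rot: [[0.847, 0.139, 0.513], [0.105, -0.99, 0.096], [0.521, -0.027, -0.853]]
contact_force: [0.7, 0.4, -0.3]
gripper_width: 0.0004
```

Emit:
{"method": "send_rows", "body": {"series": [0.03,0,-0.04,0,0,0.06,0,-0.08,0,0]}}

```text
t: 4.83
eef_pos: [0.5067, 0.082, 0.833]
tcp_rot: [[0.825, 0.14, 0.547], [0.101, -0.99, 0.101], [0.556, -0.029, -0.831]]
contact_force: [-0.3, -0.2, 0.4]
gripper_width: -0.0003
```

Emit:
{"method": "send_rows", "body": {"series": [0.03,0,-0.04,0,0,0.06,0,-0.08,0,0]}}

```text
t: 5.0
eef_pos: [0.5024, 0.0796, 0.8504]
tcp_rot: [[0.802, 0.141, 0.58], [0.096, -0.99, 0.107], [0.589, -0.03, -0.807]]
contact_force: [-1.3, -0.6, 0.3]
gripper_width: -0.0001
```

Emit:
{"method": "send_rows", "body": {"series": [0.03,0,-0.04,0,0,0.06,0,-0.08,0,0]}}

```text
t: 5.17
eef_pos: [0.4957, 0.0768, 0.8679]
tcp_rot: [[0.778, 0.142, 0.612], [0.092, -0.989, 0.112], [0.621, -0.031, -0.783]]
contact_force: [-0.2, -0.0, 0.8]
gripper_width: -0.0001
```

Emit:
{"method": "send_rows", "body": {"series": [0.03,0,-0.04,0,0,0.06,0,-0.08,0,0]}}

```text
t: 5.33
eef_pos: [0.4867, 0.0738, 0.8857]
tcp_rot: [[0.752, 0.142, 0.643], [0.087, -0.989, 0.117], [0.653, -0.032, -0.757]]
contact_force: [-0.6, -1.2, -0.1]
gripper_width: -0.0002
```

```bash
python3 - <<'E'
from station import monitor
st=monitor.get_state(); print(st["t"],st["joint_pos"].round(3),st["eef_pos"],st["tcp_rot"].round(3),st["contact_force"])
E
```

```text
5.3333 [-20.354   8.828  17.434  18.074  -7.257 112.551  -1.866] [0.48670311 0.07382738 0.8857237 ] [[ 0.752  0.142  0.643]
 [ 0.087 -0.989  0.117]
 [ 0.653 -0.032 -0.757]] [-0.62323202 -1.15658259 -0.13021593]
```

The tool is now tilted 41° towards the enclosure, and the tilt persists between calls. That lets the closed fingers reach in below the lip, so I'll go down in front of it.

Emit:
{"method": "send_rows", "body": {"series": [-0.024,-0.009,0.027,0,0,-0.048,-0.018,0.054,0,0,-0.071,-0.026,0.081,0,0,-0.095,-0.035,0.108,0,0,-0.119,-0.044,0.135,0,0]}}

```text
t: 5.75
eef_pos: [0.4781, 0.1174, 0.7259]
tcp_rot: [[0.753, 0.144, 0.642], [0.089, -0.989, 0.118], [0.652, -0.032, -0.757]]
contact_force: [1.8, 0.1, 0.8]
gripper_width: 0.0001
```

Emit:
{"method": "send_rows", "body": {"series": [-0.024,-0.009,0.027,0,0,-0.048,-0.018,0.054,0,0,-0.071,-0.026,0.081,0,0,-0.095,-0.035,0.108,0,0,-0.119,-0.044,0.135,0,0]}}

```text
t: 6.17
eef_pos: [0.4689, 0.166, 0.5473]
tcp_rot: [[0.754, 0.143, 0.641], [0.088, -0.989, 0.117], [0.651, -0.032, -0.758]]
contact_force: [0.6, 0.2, 0.4]
gripper_width: 0.0002
```

```bash
python3 - <<'E'
from station import monitor
st=monitor.get_state(); print(st["t"],st["joint_pos"].round(3),st["eef_pos"],st["tcp_rot"].round(4),st["contact_force"])
E
```

```text
6.1667 [-37.357 -11.531   3.347 100.074  19.367  54.717 -32.301] [0.46892589 0.1659944  0.54730251] [[ 0.7541  0.143   0.641 ]
 [ 0.0878 -0.9892  0.1175]
 [ 0.6509 -0.0323 -0.7585]] [0.61949629 0.21122427 0.39410833]
```

Emit:
{"method": "send_rows", "body": {"series": [-0.02,-0.007,0.034,0,0,-0.04,-0.014,0.067,0,0,-0.06,-0.021,0.1,0,0,-0.08,-0.028,0.134,0,0,-0.1,-0.035,0.168,0,0]}}

```text
t: 6.58
eef_pos: [0.4964, 0.2118, 0.3562]
tcp_rot: [[0.754, 0.144, 0.641], [0.088, -0.989, 0.119], [0.651, -0.033, -0.759]]
contact_force: [2.0, -1.5, 0.5]
gripper_width: -0.0002
```

```bash
cat > st.py <<'E'
from station import monitor
import numpy as np, sys
st=monitor.get_state(); print(st["t"],st["joint_pos"].round(1),st["eef_pos"].round(4),st["contact_force"].round(1));print(st["tcp_rot"].round(3))
if len(sys.argv)>3:
    d=np.array([float(a) for a in sys.argv[1:4]])-st["eef_pos"]; print("tool d",(st["tcp_rot"].T@d).round(4),np.linalg.norm(d))
E
python3 st.py 0.50 0.23 0.055
```

```text
6.5833 [-33.9  -1.5  -2.9 121.9  38.7  27.4 -58.9] [0.4964 0.2118 0.3562] [ 2.  -1.5  0.5]
[[ 0.754  0.144  0.641]
 [ 0.088 -0.989  0.119]
 [ 0.651 -0.033 -0.759]]
tool d [-0.1917 -0.0075  0.2329] 0.301736761170412
```

Emit:
{"method": "send_rows", "body": {"series": [-0.025,-0.001,0.03,0,0,-0.05,-0.002,0.06,0,0,-0.075,-0.003,0.09,0,0,-0.1,-0.004,0.12,0,0,-0.125,-0.005,0.15,0,0]}}

```text
t: 7.0
eef_pos: [0.5033, 0.214, 0.2454]
tcp_rot: [[0.749, 0.135, 0.648], [0.086, -0.991, 0.107], [0.657, -0.025, -0.754]]
contact_force: [0.6, -1.0, 0.5]
gripper_width: 0.0001
```

```bash
python3 st.py 0.50 0.23 0.055;python3 - <<'E'
from station import viewer
from h import *
for n in("side","top"):
    f=viewer.grab_frame(n); np.savez(f"{n}3.npz",**f)
    a,b=(190,180) if n=="side" else (170,150)
    cv2.imwrite(f"pics/{n}3.png",cv2.resize(f["color"][b:b+220,a:a+220],None,fx=2.7,fy=2.7,interpolation=cv2.INTER_CUBIC))
E
```

```text
7.0 [ -36.8    8.4   -0.5  133.3   87.9   18.  -111.7] [0.5033 0.214  0.2454] [ 0.6 -1.   0.5]
[[ 0.749  0.135  0.648]
 [ 0.086 -0.991  0.107]
 [ 0.657 -0.025 -0.754]]
tool d [-0.1261 -0.0117  0.143 ] 0.19106775582372001
```

View pics/side3.png

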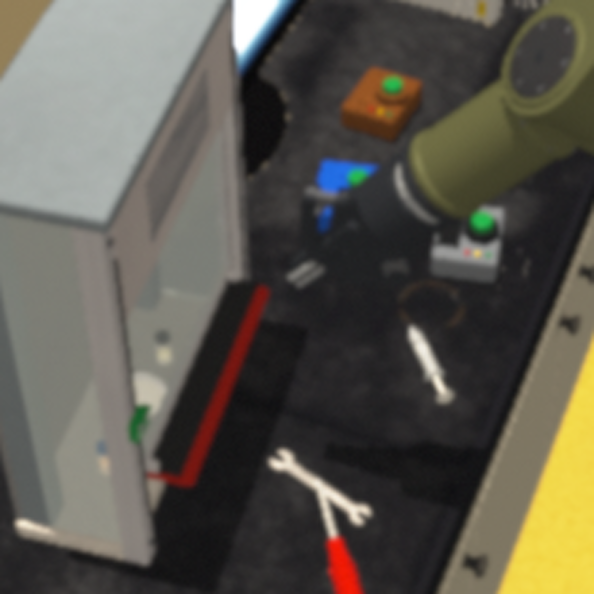

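View pics/top3.png

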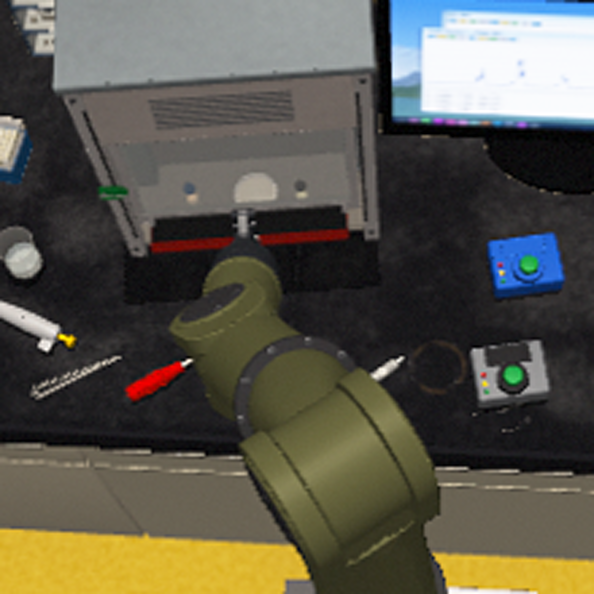

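```bash
python3 st.py 0.53 0.225 0.13
```

```text
7.1 [ -36.8    8.5   -0.5  133.3   87.7   18.1 -111.4] [0.503  0.2136 0.2442] [-0.4 -0.5 -0.3]
[[ 0.751  0.135  0.647]
 [ 0.088 -0.991  0.105]
 [ 0.655 -0.022 -0.755]]
tool d [-0.0535 -0.0052  0.105 ] 0.11791459500598561
```

Emit:
{"method": "send_rows", "body": {"series": [-0.011,-0.001,0.021,0,0,-0.021,-0.002,0.042,0,0,-0.032,-0.003,0.063,0,0,-0.043,-0.004,0.084,0,0,-0.053,-0.005,0.105,0,0]}}

```text
t: 7.52
eef_pos: [0.5327, 0.2262, 0.133]
tcp_rot: [[0.747, 0.135, 0.651], [0.085, -0.991, 0.107], [0.659, -0.025, -0.751]]
contact_force: [1.5, -1.4, 0.9]
gripper_width: 0.0003
```

```bash
python3 st.py 0.52 0.23 0.055
```

```text
7.5167 [ -27.5   24.9  -11.8  138.4  131.7   30.8 -157.4] [0.5327 0.2262 0.133 ] [ 1.5 -1.4  0.9]
[[ 0.747  0.135  0.651]
 [ 0.085 -0.991  0.107]
 [ 0.659 -0.025 -0.751]]
tool d [-0.0606 -0.0036  0.0507] 0.07908342267179144
```

Emit:
{"method": "send_rows", "body": {"series": [0,0,0,0.12,0,0,0,0,0.24,0]}}

```text
t: 7.68
eef_pos: [0.5322, 0.2246, 0.132]
tcp_rot: [[0.759, -0.052, 0.649], [-0.155, -0.983, 0.102], [0.632, -0.178, -0.754]]
contact_force: [0.6, 0.5, -0.9]
gripper_width: -0.0001
```

```bash
python3 st.py 0.52 0.23 0.055
```

```text
7.6833 [ -20.4   25.6  -21.8  138.3  125.4   34.1 -164.8] [0.5322 0.2246 0.132 ] [ 0.6  0.5 -0.9]
[[ 0.759 -0.052  0.649]
 [-0.155 -0.983  0.102]
 [ 0.632 -0.178 -0.754]]
tool d [-0.0588  0.0091  0.0507] 0.07813785489603794
```

Emit:
{"method": "send_rows", "body": {"series": [0,0,0,-0.12,0,0,0,0,-0.24,0,0,0,0,-0.36,0,0,0,0,-0.48,0,0,0,0,-0.6,0]}}

```text
t: 8.1
eef_pos: [0.533, 0.2246, 0.1344]
tcp_rot: [[0.65, 0.391, 0.651], [0.434, -0.895, 0.104], [0.623, 0.216, -0.752]]
contact_force: [-0.1, 0.3, 0.4]
gripper_width: -0.0001
```

Emit:
{"method": "send_rows", "body": {"series": [0,0,0,-0.12,0,0,0,0,-0.24,0,0,0,0,-0.36,0,0,0,0,-0.48,0,0,0,0,-0.6,0]}}

```text
t: 8.52
eef_pos: [0.533, 0.225, 0.1346]
tcp_rot: [[0.315, 0.69, 0.652], [0.864, -0.493, 0.104], [0.393, 0.53, -0.751]]
contact_force: [0.0, 0.2, 0.0]
gripper_width: -0.0001
```

Emit:
{"method": "send_rows", "body": {"series": [0,0,0,-0.12,0,0,0,0,-0.24,0,0,0,0,-0.36,0,0,0,0,-0.48,0,0,0,0,-0.58,0]}}

```text
t: 8.93
eef_pos: [0.5331, 0.2252, 0.1347]
tcp_rot: [[-0.115, 0.749, 0.652], [0.993, 0.061, 0.105], [0.039, 0.659, -0.751]]
contact_force: [-0.1, 0.9, 0.4]
gripper_width: -0.0
```

```bash
python3 st.py 0.52 0.23 0.055
```

```text
8.9333 [-39.9  24.7   5.4 138.5 143.5  25.7 -81.1] [0.5331 0.2252 0.1347] [-0.1  0.9  0.4]
[[-0.115  0.749  0.652]
 [ 0.993  0.061  0.105]
 [ 0.039  0.659 -0.751]]
tool d [ 0.0032 -0.0621  0.0518] 0.0809590563017648
```

Emit:
{"method": "send_rows", "body": {"series": [0,-0.013,0.01,0,0,0,-0.026,0.021,0,0,0.001,-0.04,0.032,0,0,0.002,-0.053,0.042,0,0,0.003,-0.066,0.052,0,0]}}

```text
t: 9.35
eef_pos: [0.5205, 0.2319, 0.0523]
tcp_rot: [[-0.109, 0.752, 0.65], [0.993, 0.059, 0.099], [0.036, 0.657, -0.753]]
contact_force: [0.1, 0.3, -0.7]
gripper_width: 0.0003
```

```bash
python3 st.py 0.573 0.23 0.05;python3 - <<'E'
from station import viewer
from h import *
for n in("side","top"):
    f=viewer.grab_frame(n); np.savez(f"{n}4.npz",**f)
    a,b=(200,200) if n=="side" else (170,150)
    cv2.imwrite(f"pics/{n}4.png",cv2.resize(f["color"][b:b+200,a:a+200],None,fx=3,fy=3,interpolation=cv2.INTER_CUBIC))
E
```

```text
9.35 [-30.1  37.3 -12.5 143.1 141.8  45.2 -83.9] [0.5205 0.2319 0.0523] [ 0.1  0.3 -0.7]
[[-0.109  0.752  0.65 ]
 [ 0.993  0.059  0.099]
 [ 0.036  0.657 -0.753]]
tool d [-0.0077  0.0379  0.0357] 0.052615197908240145
```

View pics/side4.png

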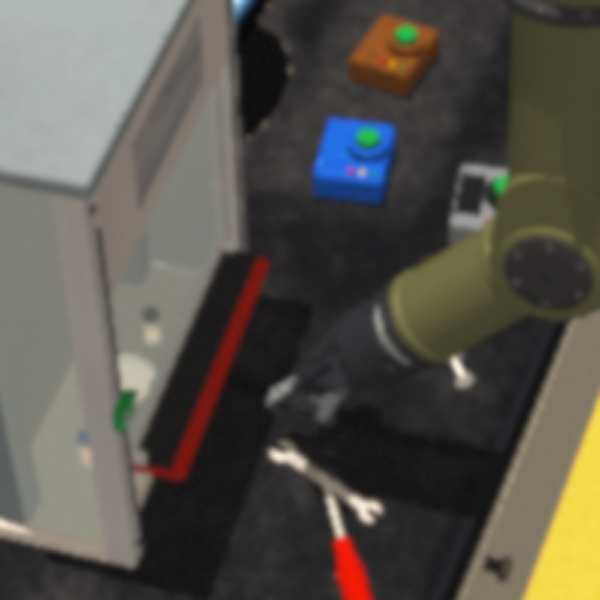

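Emit:
{"method": "send_rows", "body": {"series": [-0.002,0.01,0.009,0,0,-0.004,0.02,0.018,0,0,-0.006,0.029,0.027,0,0,-0.007,0.036,0.034,0,0,-0.008,0.04,0.036,0,0]}}

```text
t: 9.87
eef_pos: [0.5765, 0.23, 0.0521]
tcp_rot: [[-0.108, 0.752, 0.65], [0.993, 0.054, 0.102], [0.041, 0.657, -0.753]]
contact_force: [-0.4, 0.7, -0.3]
gripper_width: 0.0001
```

```bash
python3 st.py 0.575 0.23 0.065
```

```text
9.8667 [-26.   37.6 -10.3 136.3 144.6  38.6 -80. ] [0.5765 0.23   0.0521] [-0.4  0.7 -0.3]
[[-0.108  0.752  0.65 ]
 [ 0.993  0.054  0.102]
 [ 0.041  0.657 -0.753]]
tool d [ 0.0007  0.0074 -0.0107] 0.013011954931980135
```

Emit:
{"method": "send_rows", "body": {"series": [0,0.004,-0.0045,0,0,0.0005,0.008,-0.009,0,0,0.0008,0.012,-0.0135,0,0,0.001,0.016,-0.018,0,0,0.001,0.02,-0.0226,0,0]}}

```text
t: 10.28
eef_pos: [0.5726, 0.2308, 0.0805]
tcp_rot: [[-0.111, 0.756, 0.645], [0.993, 0.056, 0.105], [0.043, 0.652, -0.757]]
contact_force: [-3.8, 0.0, -3.4]
gripper_width: 0.0
```

```bash
python3 st.py 0.575 0.23 0.065; python3 - <<'E'
from station import viewer
from h import *
for n in("side","top"):
    f=viewer.grab_frame(n); np.savez(f"{n}5.npz",**f)
    a,b=(200,250) if n=="side" else (170,150)
    cv2.imwrite(f"pics/{n}5.png",cv2.resize(f["color"][b:b+150,a:a+150],None,fx=4,fy=4,interpolation=cv2.INTER_CUBIC))
E
```

```text
10.2833 [-27.1  33.3  -8.7 135.5 141.9  33.4 -77. ] [0.5726 0.2308 0.0805] [-3.8  0.  -3.4]
[[-0.111  0.756  0.645]
 [ 0.993  0.056  0.105]
 [ 0.043  0.652 -0.757]]
tool d [-0.0017 -0.0084  0.0132] 0.015682887968829932
```

View pics/side5.png

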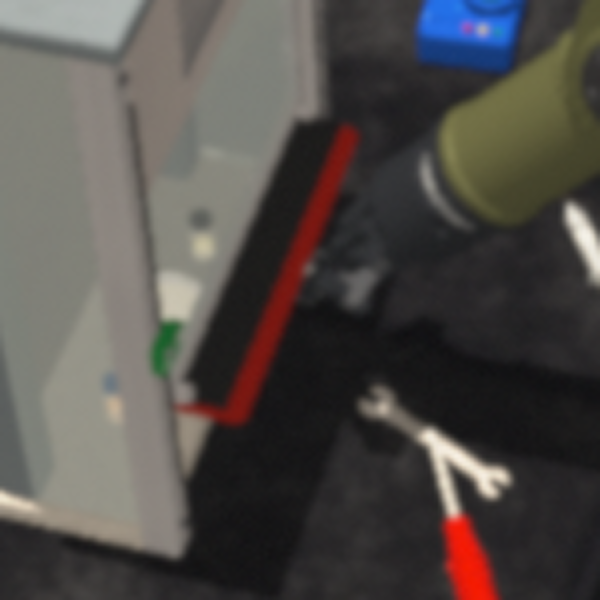

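```bash
cat > lip.py <<'E'
from h import *
import sys
def lip(f,x0=.50,x1=.63,z0=.07,z1=.27,yr=(.27,.36)):
    hsv=cv2.cvtColor(f["color"],cv2.COLOR_BGR2HSV)
    red=((hsv[...,0]<8)|(hsv[...,0]>172))&(hsv[...,1]>110)&(hsv[...,2]>50)
    P,u,v=cloud(f,red)
    k=(P[:,0]>x0)&(P[:,0]<x1)&(P[:,2]>z0)&(P[:,2]<z1)&(P[:,1]>yr[0])&(P[:,1]<yr[1]);q=P[k]
    return len(q),np.median(q,0).round(4),np.percentile(q[:,2],[3,97]).round(4)
if __name__=="__main__":
    for n in("side","top"):
        print(n,[lip(dict(np.load(f"{n}{i}.npz"))) for i in sys.argv[1:]])
E
python3 lip.py 0 5
```

```text
side [(168, array([0.5596, 0.3142, 0.097 ]), array([0.092 , 0.1039])), (182, array([0.5601, 0.3168, 0.1144]), array([0.1084, 0.1214]))]
top [(101, array([0.5556, 0.3147, 0.0952]), array([0.0872, 0.1044])), (27, array([0.5504, 0.3473, 0.114 ]), array([0.1059, 0.1201]))]
```

Emit:
{"method": "send_rows", "body": {"series": [0,0.006,-0.006,0,0,0.0005,0.012,-0.012,0,0,0.001,0.017,-0.018,0,0,0.0015,0.023,-0.024,0,0,0.002,0.029,-0.03,0,0]}}

```text
t: 10.8
eef_pos: [0.5732, 0.2311, 0.1204]
tcp_rot: [[-0.112, 0.759, 0.642], [0.993, 0.057, 0.105], [0.042, 0.649, -0.76]]
contact_force: [-10.5, -2.2, -4.5]
gripper_width: -0.0001
```

```bash
python3 st.py 0.575 0.23 0.15
```

```text
10.8 [-29.8  27.8  -4.5 133.4 136.9  25.8 -71.4] [0.5732 0.2311 0.1204] [-10.5  -2.2  -4.5]
[[-0.112  0.759  0.642]
 [ 0.993  0.057  0.105]
 [ 0.042  0.649 -0.76 ]]
tool d [-0.      0.0205 -0.0214] 0.029636793185281618
```

Emit:
{"method": "send_rows", "body": {"series": [0.0003,0.003,-0.005,0,0,0.0006,0.007,-0.01,0,0,0.001,0.011,-0.015,0,0,0.0013,0.0145,-0.0195,0,0,0.0015,0.018,-0.024,0,0]}}

```text
t: 11.22
eef_pos: [0.5731, 0.2311, 0.1518]
tcp_rot: [[-0.11, 0.756, 0.645], [0.993, 0.056, 0.104], [0.043, 0.652, -0.757]]
contact_force: [-3.8, -1.9, -4.1]
gripper_width: 0.0002
```

```bash
python3 st.py 0.575 0.23 0.15; python3 - <<'E'
from station import viewer
from h import *
for n in("side","top"):
    f=viewer.grab_frame(n); np.savez(f"{n}6.npz",**f)
    a,b=(200,250) if n=="side" else (170,150)
    cv2.imwrite(f"pics/{n}6.png",cv2.resize(f["color"][b:b+150,a:a+150],None,fx=4,fy=4,interpolation=cv2.INTER_CUBIC))
E
python3 lip.py 0 5 6
```

```text
11.2167 [-33.2  24.    0.3 131.8 131.9  20.7 -66.1] [0.5731 0.2311 0.1518] [-3.8 -1.9 -4.1]
[[-0.11   0.756  0.645]
 [ 0.993  0.056  0.104]
 [ 0.043  0.652 -0.757]]
tool d [-0.0013  0.0002  0.0025] 0.0028108591429291006
side [(168, array([0.5596, 0.3142, 0.097 ]), array([0.092 , 0.1039])), (182, array([0.5601, 0.3168, 0.1144]), array([0.1084, 0.1214])), (188, array([0.5602, 0.3177, 0.1867]), array([0.1815, 0.1927]))]
top [(101, array([0.5556, 0.3147, 0.0952]), array([0.0872, 0.1044])), (27, array([0.5504, 0.3473, 0.114 ]), array([0.1059, 0.1201])), (113, array([0.5554, 0.3147, 0.1859]), array([0.1789, 0.1929]))]
```

View pics/side6.png

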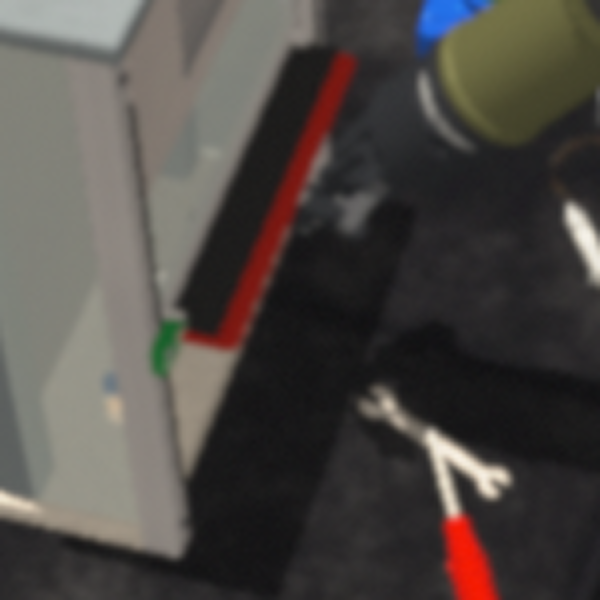

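View pics/top6.png

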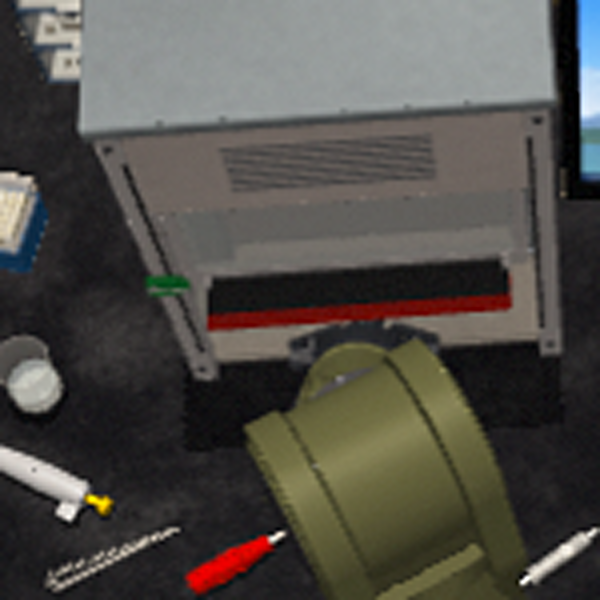

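```bash
python3 - <<'E'
from station import viewer
from h import *
for n in("side","top"):
    F=[viewer.grab_frame(n) for _ in range(8)]
    f=F[0]; f["range_z"]=np.median([x["range_z"] for x in F],0).astype(np.float32); f["color"]=np.mean([x["color"] for x in F],0).astype(np.uint8)
    np.savez(f"{n}7.npz",**f)
    hsv=cv2.cvtColor(f["color"],cv2.COLOR_BGR2HSV)
    x0,y0,x1,y1=(234,327,248,347) if n=="side" else (204,215,222,227)
    T=f["world_from_camera"]
    print(n)
    for v in range(y0,y1):
        row=[]
        for u in range(x0,x1):
            h=hsv[v,u]; 
            if abs(int(h[0])-62)<22 and h[1]>60:
                p=w(f,u,v); row.append(f"{u}:{p[0]*1e3:.0f},{p[1]*1e3:.0f},{p[2]*1e3:.0f}")
            elif n=="top" and h[2]>140: row.append(f"{u}:white")
        print(v," ".join(row))
E
python3 lip.py 7; python3 - <<'E'
import cv2,numpy as np
a=np.load("top7.npz")["color"][210:232,200:232];b=np.load("side7.npz")["color"][322:350,228:262]
cv2.imwrite("pics/m7.png",np.hstack([cv2.resize(a,(400,275),interpolation=0),cv2.resize(b,(334,275),interpolation=0)]))
E
```

```text
side
327 
328 
329 
330 241:578,387,220 242:575,387,221 243:573,387,222 244:572,384,220
331 240:577,394,225 241:576,391,223 242:574,389,221 243:572,388,221 244:569,388,222 245:570,383,215
332 240:577,393,220 241:574,394,223 242:572,393,222 243:570,392,222 244:568,390,221
333 239:577,398,222 240:575,397,222 241:573,396,222 242:570,396,223 243:569,394,222 244:569,390,217
334 239:577,400,221 240:574,399,221 241:572,399,221 242:569,398,222 243:568,396,221
335 239:575,404,222 240:573,402,221 241:571,401,221 242:569,400,221 243:568,397,218 244:568,392,212
336 238:576,406,221 239:574,405,221 240:571,405,221 241:569,404,222 242:567,403,221 243:568,398,215
337 238:574,410,222 239:572,409,222 240:570,408,222 241:568,407,222 242:566,404,220
338 238:573,412,221 239:571,410,220 240:569,409,221 241:567,409,221
339 238:573,413,219 239:571,412,219 240:568,412,220 241:566,411,220
340 238:574,412,214 239:571,412,215 240:569,411,215 241:567,409,214
341 238:573,413,212 239:571,412,212 240:569,411,211 241:567,410,211
342 238:575,411,205 239:572,412,207 240:569,412,209 241:568,410,207
343 239:571,413,205 
[... 290 characters left out ...]
7,409,222 208:568,407,219 209:568,403,221 210:568,399,221 211:566,395,224 212:568,392,222 213:570,390,218 214:570,387,218 215:571,384,217 216:574,382,211
221 206:670,473,1 207:564,409,220 208:565,406,219 209:563,402,222 210:565,399,219 211:567,397,216 212:566,393,217 213:566,389,218 214:567,387,216 215:568,384,215 216:568,380,214 217:570,378,211
222 210:567,402,208 211:566,398,210 212:566,394,210
223 207:663,469,-3 208:565,409,203 209:564,405,205 210:563,401,208 211:567,400,199 212:565,395,204 213:566,392,202 214:566,389,204
224 208:658,464,-1
225 
226 
side [(183, array([0.5598, 0.3159, 0.1876]), array([0.185 , 0.1938]))]
top [(114, array([0.556 , 0.3152, 0.1854]), array([0.1811, 0.1892]))]
```

View pics/m7.png

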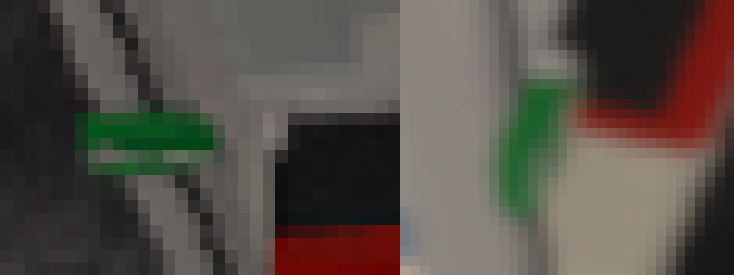

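```bash
python3 - <<'E'
from h import *
e=np.array([.991,.131]);
for n in("side","top"):
    f=dict(np.load(n+"7.npz"));hsv=cv2.cvtColor(f["color"],cv2.COLOR_BGR2HSV)
    red=((hsv[...,0]<8)|(hsv[...,0]>172))&(hsv[...,1]>110)&(hsv[...,2]>50)
    P,u,v=cloud(f,red);k=(P[:,0]>.5)&(P[:,0]<.63)&(P[:,2]>.15)&(P[:,2]<.25)&(P[:,1]>.12)&(P[:,1]<.36);P=P[k]
    d=(P[:,:2]-[.559,.238])@e
    for a in np.arange(-.012,.02,.002):
        q=(d>=a)&(d<a+.002)
        if q.sum()>3: print(n,round(a,3),q.sum(),P[q,2].mean().round(4),P[q,2].std().round(4))
E
```

```text
side 0.002 7 0.1845 0.0031
side 0.004 82 0.1858 0.0025
side 0.006 59 0.187 0.0034
side 0.008 62 0.1872 0.004
side 0.01 54 0.1874 0.0043
side 0.012 48 0.188 0.001
side 0.014 62 0.1882 0.0019
side 0.016 86 0.1909 0.0027
top 0.0 43 0.1839 0.002
top 0.002 50 0.1844 0.0022
top 0.004 42 0.1856 0.0022
top 0.006 35 0.1858 0.0017
top 0.008 35 0.1851 0.0016
top 0.01 44 0.1857 0.0018
top 0.012 40 0.1857 0.0016
top 0.014 9 0.1843 0.0016
```

Emit:
{"method": "send_rows", "body": {"series": [0.0002,0.004,-0.004,0,0,0.0004,0.0075,-0.009,0,0,0.0007,0.011,-0.013,0,0,0.0009,0.0143,-0.0167,0,0,0.0009,0.0143,-0.0167,0,0]}}

```text
t: 12.53
eef_pos: [0.574, 0.2317, 0.1756]
tcp_rot: [[-0.111, 0.754, 0.648], [0.993, 0.055, 0.106], [0.044, 0.655, -0.755]]
contact_force: [-4.7, -0.5, -1.1]
gripper_width: 0.0001
```

```bash
cat > m.py <<'E'
from station import viewer
from h import *
import sys
i=sys.argv[1];zc=float(sys.argv[2])
e=np.array([.991,.131])
for n in("side","top"):
    F=[viewer.grab_frame(n) for _ in range(8)]
    f=F[0]; f["range_z"]=np.median([x["range_z"] for x in F],0).astype(np.float32); f["color"]=np.mean([x["color"] for x in F],0).astype(np.uint8)
    np.savez(f"{n}{i}.npz",**f)
    hsv=cv2.cvtColor(f["color"],cv2.COLOR_BGR2HSV)
    red=((hsv[...,0]<8)|(hsv[...,0]>172))&(hsv[...,1]>110)&(hsv[...,2]>50)
    P,u,v=cloud(f,red);k=(P[:,0]>.5)&(P[:,0]<.63)&(abs(P[:,2]-zc)<.03)&(P[:,1]>.12)&(P[:,1]<.36);P=P[k]
    d=(P[:,:2]-[.559,.238])@e
    print(n,"lip top", [(round(a,3),(P[(d>=a)&(d<a+.004),2]).mean().round(4)) for a in (0.0,.004,.008,.012,.014)])
    g=(abs(hsv[...,0].astype(int)-62)<22)&(hsv[...,1]>60)
    P,u,v=cloud(f,g);k=(P[:,0]>.568)&(P[:,0]<.58)&(P[:,1]>.385)&(P[:,1]<.409)&(P[:,2]>.216)&(P[:,2]<.23);print("mark top",np.median(P[k,2]),k.sum())
E
python3 m.py 8 .207; python3 st.py .575 .23 .18
python3 - <<'E'
import cv2,numpy as np
a=np.load("top8.npz")["color"][205:235,195:245];b=np.load("side8.npz")["color"][310:355,225:275]
cv2.imwrite("pics/m8.png",np.vstack([cv2.resize(a,(500,300),interpolation=2),cv2.resize(b,(333,300),interpolation=2) if 0 else cv2.copyMakeBorder(cv2.resize(b,(333,300),interpolation=2),0,0,0,167,0)]))
E
```

```text
side lip top [(0.0, np.float64(0.209)), (0.004, np.float64(0.21)), (0.008, np.float64(0.211)), (0.012, np.float64(0.2117)), (0.014, np.float64(0.2134))]
mark top 0.22195627776587257 34
top lip top [(0.0, np.float64(0.2076)), (0.004, np.float64(0.2091)), (0.008, np.float64(0.2091)), (0.012, np.float64(0.2094)), (0.014, np.float64(0.2078))]
mark top 0.21916427111145698 14
13.3333 [-37.   21.5   5.3 130.4 126.9  16.6 -60.8] [0.5743 0.2317 0.1753] [-5.9 -0.2 -1.3]
[[-0.111  0.754  0.648]
 [ 0.993  0.055  0.105]
 [ 0.044  0.655 -0.754]]
tool d [-0.0016  0.0035 -0.0033] 0.005030735586406398
```

View pics/m8.png

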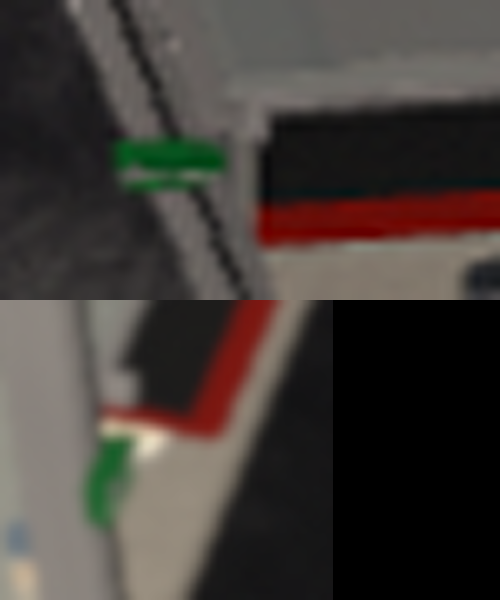

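Emit:
{"method": "send_rows", "body": {"series": [0.0001,0.001,-0.0013,0,0,0.0002,0.0023,-0.0026,0,0,0.0002,0.0023,-0.0026,0,0]}}

```text
t: 13.58
eef_pos: [0.5744, 0.2317, 0.1786]
tcp_rot: [[-0.11, 0.754, 0.648], [0.993, 0.055, 0.105], [0.044, 0.655, -0.755]]
contact_force: [-4.6, 0.2, -0.1]
gripper_width: -0.0001
```

```bash
python3 st.py .575 .23 .18; python3 m.py 9 .21; python3 st.py .575 .23 .18
```

```text
13.5833 [-37.7  21.1   6.3 130.1 125.9  16.  -59.7] [0.5744 0.2317 0.1786] [-4.6  0.2 -0.1]
[[-0.11   0.754  0.648]
 [ 0.993  0.055  0.105]
 [ 0.044  0.655 -0.755]]
tool d [-0.0017  0.0013 -0.0008] 0.0022676413031124565
side lip top [(0.0, np.float64(0.2126)), (0.004, np.float64(0.213)), (0.008, np.float64(0.2147)), (0.012, np.float64(0.2152)), (0.014, np.float64(0.2169))]
mark top 0.22173175905043974 29
top lip top [(0.0, np.float64(0.2108)), (0.004, np.float64(0.2122)), (0.008, np.float64(0.2129)), (0.012, np.float64(0.2122)), (0.014, np.float64(0.2107))]
mark top 0.2197884064523432 10
14.3833 [-37.6  21.2   6.2 130.1 126.   16.1 -59.8] [0.5747 0.2312 0.1779] [-1.5 -0.5 -0.7]
[[-0.109  0.754  0.648]
 [ 0.993  0.055  0.104]
 [ 0.043  0.655 -0.755]]
tool d [-0.0011  0.0015 -0.0015] 0.0024013244219551226
```

Level to within about 0.5 mm in both views. I'll withdraw down and back.

Emit:
{"method": "send_rows", "body": {"series": [0,-0.004,0.0045,0,0,-0.0005,-0.01,0.011,0,0,-0.001,-0.02,0.0226,0,0,0.002,-0.04,0.004,0,0,0.005,-0.06,-0.014,0,0]}}

```text
t: 14.8
eef_pos: [0.5206, 0.2304, 0.1489]
tcp_rot: [[-0.107, 0.754, 0.648], [0.993, 0.053, 0.102], [0.043, 0.655, -0.754]]
contact_force: [0.1, 1.0, -0.5]
gripper_width: 0.0001
```

```bash
python3 st.py .46 .1 .25; python3 m.py 10 .21
```

```text
14.8 [-36.1  22.   -2.5 138.2 130.4  26.1 -69.6] [0.5206 0.2304 0.1489] [ 0.1  1.  -0.5]
[[-0.107  0.754  0.648]
 [ 0.993  0.053  0.102]
 [ 0.043  0.655 -0.754]]
tool d [-0.1188  0.0137 -0.1288] 0.1757592039229106
side lip top [(0.0, np.float64(0.2125)), (0.004, np.float64(0.2138)), (0.008, np.float64(0.215)), (0.012, np.float64(0.2152)), (0.014, np.float64(0.2169))]
mark top 0.22182092710064105 32
top lip top [(0.0, np.float64(0.2112)), (0.004, np.float64(0.2122)), (0.008, np.float64(0.2128)), (0.012, np.float64(0.2123)), (0.014, np.float64(0.2113))]
mark top 0.22032301673571442 13
```

```bash
python3 - <<'E'
from h import *
for n,i in(("top",0),("side",1),("side",3),("top",10),("side",10)):
    f=dict(np.load(f"{n}{i}.npz"));hsv=cv2.cvtColor(f["color"],cv2.COLOR_BGR2HSV)
    g=(abs(hsv[...,0].astype(int)-62)<20)&(hsv[...,1]>90)&(hsv[...,2]>50)
    P,u,v=cloud(f,g);k=(abs(P[:,0]-.411)<.05)&(abs(P[:,1]+.117)<.05)&(P[:,2]>.03)
    if k.sum()>5:
        print(n,i,k.sum(),P[k].mean(0).round(4),np.median(P[k],0).round(4),P[k].min(0).round(3),P[k].max(0).round(3),u[k].mean(),v[k].mean())
t=dict(np.load("top0.npz"));s=dict(np.load("side3.npz"))
E
```

```text
top 0 53 [ 0.4112 -0.1146  0.0543] [ 0.4109 -0.1143  0.0543] [ 0.391 -0.129  0.036] [ 0.428 -0.084  0.069] 359.20754716981133 288.6981132075472
side 1 60 [ 0.4136 -0.112   0.0565] [ 0.4137 -0.1115  0.0572] [ 0.402 -0.132  0.046] [ 0.427 -0.1    0.066] 368.03333333333336 262.5
side 3 66 [ 0.4144 -0.1135  0.056 ] [ 0.4141 -0.1133  0.0567] [ 0.401 -0.146  0.04 ] [ 0.432 -0.095  0.064] 367.90909090909093 262.24242424242425
top 10 53 [ 0.4111 -0.1146  0.0547] [ 0.4113 -0.1143  0.0562] [ 0.392 -0.129  0.037] [ 0.426 -0.084  0.06 ] 359.20754716981133 288.6981132075472
```

Emit:
{"method": "send_rows", "body": {"series": [-0.02,-0.01,-0.02,0,0,-0.053,-0.002,-0.034,0,0,-0.086,-0.002,-0.05,0,0,-0.12,-0.002,-0.068,0,0,-0.153,-0.002,-0.086,0,0]}}

```text
t: 16.02
eef_pos: [0.4955, 0.1175, 0.1939]
tcp_rot: [[-0.107, 0.761, 0.64], [0.993, 0.052, 0.105], [0.046, 0.647, -0.761]]
contact_force: [0.8, 0.7, -0.3]
gripper_width: -0.0001
```

```bash
python3 st.py .44 -.09 .22
```

```text
16.0167 [ -4.9  11.4 -20.3 143.1 135.7  18.8 -60.7] [0.4955 0.1175 0.1939] [ 0.8  0.7 -0.3]
[[-0.107  0.761  0.64 ]
 [ 0.993  0.052  0.105]
 [ 0.046  0.647 -0.761]]
tool d [-0.1989 -0.0362 -0.0771] 0.21636835422451914
```

Emit:
{"method": "send_rows", "body": {"series": [-0.04,-0.007,-0.015,0,0,-0.08,-0.014,-0.03,0,0,-0.12,-0.021,-0.045,0,0,-0.16,-0.028,-0.06,0,0,-0.199,-0.036,-0.077,0,0]}}

```text
t: 16.43
eef_pos: [0.4868, 0.0421, 0.2094]
tcp_rot: [[-0.107, 0.768, 0.632], [0.993, 0.049, 0.108], [0.052, 0.639, -0.767]]
contact_force: [0.4, -0.3, -0.5]
gripper_width: -0.0
```

```bash
python3 st.py .44 -.09 .22
```

```text
16.4333 [ 35.1   9.5 -47.7 143.1 144.1  11.9 -56.7] [0.4868 0.0421 0.2094] [ 0.4 -0.3 -0.5]
[[-0.107  0.768  0.632]
 [ 0.993  0.049  0.108]
 [ 0.052  0.639 -0.767]]
tool d [-0.1256 -0.0357 -0.052 ] 0.14054071955759914
```

Emit:
{"method": "send_rows", "body": {"series": [0.002,0.025,-0.03,0,0,0.004,0.05,-0.06,0,0,0.006,0.075,-0.09,0,0,0.008,0.1,-0.12,0,0,0.01,0.127,-0.153,0,0]}}

```text
t: 16.85
eef_pos: [0.4989, 0.0305, 0.2448]
tcp_rot: [[-0.085, 0.771, 0.631], [0.996, 0.047, 0.076], [0.03, 0.635, -0.772]]
contact_force: [0.0, -0.6, -0.6]
gripper_width: 0.0001
```

```bash
python3 st.py .44 -.09 .22
```

```text
16.85 [ 59.    8.7 -72.8 137.7  91.2  10.6  -3.7] [0.4989 0.0305 0.2448] [ 0.  -0.6 -0.6]
[[-0.085  0.771  0.631]
 [ 0.996  0.047  0.076]
 [ 0.03   0.635 -0.772]]
tool d [-0.1157 -0.0668 -0.0272] 0.13639873237899514
```

Emit:
{"method": "send_rows", "body": {"series": [0.001,0.025,-0.03,0,0,0.002,0.05,-0.06,0,0,0.003,0.075,-0.09,0,0,0.004,0.1,-0.12,0,0,0.005,0.127,-0.153,0,0]}}

```text
t: 17.27
eef_pos: [0.4829, 0.0058, 0.2523]
tcp_rot: [[-0.048, 0.813, 0.58], [0.999, 0.047, 0.017], [-0.013, 0.58, -0.815]]
contact_force: [0.1, -0.1, -0.5]
gripper_width: 0.0001
```

```bash
python3 st.py .48 -.09 .45
```

```text
17.2667 [ 64.9   4.  -73.3 134.9  39.8  10.9  48.8] [0.4829 0.0058 0.2523] [ 0.1 -0.1 -0.5]
[[-0.048  0.813  0.58 ]
 [ 0.999  0.047  0.017]
 [-0.013  0.58  -0.815]]
tool d [-0.0982  0.1078 -0.1644] 0.21972459267635705
```

Emit:
{"method": "send_rows", "body": {"series": [0,0.01,-0.03,0,0,0,0.02,-0.06,0,0,0,0.03,-0.09,0,0,0,0.04,-0.12,0,0,0,0.05,-0.15,0,0]}}

```text
t: 17.68
eef_pos: [0.4559, -0.0158, 0.2763]
tcp_rot: [[-0.023, 0.841, 0.54], [0.999, 0.043, -0.024], [-0.043, 0.539, -0.841]]
contact_force: [-0.6, -0.1, -1.0]
gripper_width: -0.0001
```

```bash
python3 st.py .40 -.09 .35
```

```text
17.6833 [ 57.   -4.9 -55.2 132.4  -9.9  17.9 101.3] [ 0.4559 -0.0158  0.2763] [-0.6 -0.1 -1. ]
[[-0.023  0.841  0.54 ]
 [ 0.999  0.043 -0.024]
 [-0.043  0.539 -0.841]]
tool d [-0.076  -0.0104 -0.0905] 0.1185766428530146
```

```bash
python3 st.py .36 -.11 .22
```

```text
17.6833 [ 57.   -4.9 -55.2 132.4  -9.9  17.9 101.3] [ 0.4559 -0.0158  0.2763] [-0.6 -0.1 -1. ]
[[-0.023  0.841  0.54 ]
 [ 0.999  0.043 -0.024]
 [-0.043  0.539 -0.841]]
tool d [-0.0894 -0.115  -0.0022] 0.14567788784040353
```

Emit:
{"method": "send_rows", "body": {"series": [-0.024,-0.03,0,0,0,-0.048,-0.06,0,0,0,-0.07,-0.09,0,0,0,-0.09,-0.115,0,0,0,-0.09,-0.115,0,0,0]}}

```text
t: 18.1
eef_pos: [0.3841, -0.0875, 0.2328]
tcp_rot: [[-0.032, 0.846, 0.532], [0.999, 0.049, -0.017], [-0.041, 0.531, -0.847]]
contact_force: [0.5, 0.0, -1.1]
gripper_width: -0.0
```

```bash
python3 st.py .36 -.11 .22
```

```text
18.1 [ 47.6  -5.  -28.1 142.3 -46.6  15.7 153.8] [ 0.3841 -0.0875  0.2328] [ 0.5  0.  -1.1]
[[-0.032  0.846  0.532]
 [ 0.999  0.049 -0.017]
 [-0.041  0.531 -0.847]]
tool d [-0.0212 -0.0283 -0.0016] 0.03535277213935187
```

Emit:
{"method": "send_rows", "body": {"series": [0,-0.02,0.0,0.12,0,0,-0.04,0,0.24,0,0,-0.06,0,0.36,0,0,-0.08,0,0.48,0,0,-0.1,0,0.6,0]}}

```text
t: 18.52
eef_pos: [0.3492, -0.1008, 0.2317]
tcp_rot: [[0.157, 0.848, 0.507], [0.985, -0.174, -0.014], [0.076, 0.501, -0.862]]
contact_force: [-0.7, 0.0, 0.7]
gripper_width: 0.0002
```

```bash
python3 st.py .3 -.11 .22
```

```text
18.5167 [ 88.8 -11.2 -52.4 143.  -58.3  29.7 163.1] [ 0.3492 -0.1008  0.2317] [-0.7  0.   0.7]
[[ 0.157  0.848  0.507]
 [ 0.985 -0.174 -0.014]
 [ 0.076  0.501 -0.862]]
tool d [-0.0177 -0.0459 -0.0148] 0.051384788126843474
```

Emit:
{"method": "send_rows", "body": {"series": [0.0,0,0,0.12,0,0,0,0,0.24,0,0,0,0,0.36,0,0,0,0,0.48,0,0,0,0,0.6,0]}}

```text
t: 18.93
eef_pos: [0.3493, -0.1014, 0.2318]
tcp_rot: [[0.612, 0.607, 0.507], [0.71, -0.704, -0.016], [0.347, 0.37, -0.862]]
contact_force: [0.0, 0.4, -0.8]
gripper_width: 0.0002
```

Emit:
{"method": "send_rows", "body": {"series": [0.0,0,0,0.12,0,0,0,0,0.24,0,0,0,0,0.36,0,0,0,0,0.48,0,0,0,0,0.6,0]}}

```text
t: 19.35
eef_pos: [0.3493, -0.1012, 0.2318]
tcp_rot: [[0.848, 0.156, 0.507], [0.19, -0.982, -0.015], [0.495, 0.109, -0.862]]
contact_force: [0.8, -0.5, -0.7]
gripper_width: -0.0003
```

```bash
python3 st.py .3 -.11 .22
```

```text
19.35 [ 96.7 -13.1 -57.1 143.  -60.9  32.9  98.3] [ 0.3493 -0.1012  0.2318] [ 0.8 -0.5 -0.7]
[[ 0.848  0.156  0.507]
 [ 0.19  -0.982 -0.015]
 [ 0.495  0.109 -0.862]]
tool d [-0.0493 -0.0003 -0.0147] 0.05149490204530448
```

Emit:
{"method": "send_rows", "body": {"series": [-0.03,-0.005,-0.015,0,0,-0.06,-0.01,-0.03,0,0,-0.09,-0.015,-0.045,0,0]}}

```text
t: 19.6
eef_pos: [0.3081, -0.1097, 0.2457]
tcp_rot: [[0.852, 0.164, 0.497], [0.197, -0.98, -0.014], [0.485, 0.11, -0.868]]
contact_force: [-0.4, 0.4, -0.5]
gripper_width: -0.0004
```

```bash
python3 st.py .3 -.11 .22
```

```text
19.6 [ 72.6 -13.5 -29.9 143.1 -49.1  34.7  91.1] [ 0.3081 -0.1097  0.2457] [-0.4  0.4 -0.5]
[[ 0.852  0.164  0.497]
 [ 0.197 -0.98  -0.014]
 [ 0.485  0.11  -0.868]]
tool d [-0.0195 -0.0038  0.0182] 0.026924085947621475
```

Emit:
{"method": "send_rows", "body": {"series": [-0.036,-0.007,-0.002,0,0,-0.072,-0.014,-0.004,0,0,-0.109,-0.022,-0.006,0,0]}}

```text
t: 19.85
eef_pos: [0.2473, -0.1367, 0.2466]
tcp_rot: [[0.857, 0.188, 0.479], [0.208, -0.978, 0.012], [0.471, 0.089, -0.878]]
contact_force: [0.4, -0.9, 0.5]
gripper_width: 0.0003
```

```bash
python3 st.py .3 -.11 .22
```

```text
19.85 [ 73.9 -13.6 -14.3 143.1 -43.   43.7 101.9] [ 0.2473 -0.1367  0.2466] [ 0.4 -0.9  0.5]
[[ 0.857  0.188  0.479]
 [ 0.208 -0.978  0.012]
 [ 0.471  0.089 -0.878]]
tool d [ 0.0382 -0.0186  0.0489] 0.06478102189597254
```

```bash
python3 st.py .40 -.114 .16
```

```text
19.85 [ 73.9 -13.6 -14.3 143.1 -43.   43.7 101.9] [ 0.2473 -0.1367  0.2466] [ 0.4 -0.9  0.5]
[[ 0.857  0.188  0.479]
 [ 0.208 -0.978  0.012]
 [ 0.471  0.089 -0.878]]
tool d [ 0.0948 -0.0013  0.1495] 0.17699000546229227
```

Emit:
{"method": "send_rows", "body": {"series": [0.019,0,0.03,0,0,0.038,0,0.06,0,0,0.057,0,0.09,0,0,0.076,0,0.12,0,0,0.095,-0.001,0.149,0,0]}}

```text
t: 20.27
eef_pos: [0.3363, -0.1364, 0.1972]
tcp_rot: [[0.876, 0.177, 0.449], [0.196, -0.981, 0.005], [0.441, 0.084, -0.894]]
contact_force: [-1.9, -2.4, -2.3]
gripper_width: -0.0001
```

```bash
python3 st.py .41 -.114 .11;python3 - <<'E'
from station import viewer
from h import *
for n in("side","top"):
    f=viewer.grab_frame(n); np.savez(f"{n}11.npz",**f)
    a,b=(250,120) if n=="side" else (220,170)
    cv2.imwrite(f"pics/{n}11.png",cv2.resize(f["color"][b:b+240,a:a+240],None,fx=2.5,fy=2.5,interpolation=cv2.INTER_CUBIC))
E
```

```text
20.2667 [ 99.2  -1.  -65.3 143.1 -47.6  21.3  87.6] [ 0.3363 -0.1364  0.1972] [-1.9 -2.4 -2.3]
[[ 0.876  0.177  0.449]
 [ 0.196 -0.981  0.005]
 [ 0.441  0.084 -0.894]]
tool d [ 0.0305 -0.0162  0.1111] 0.11630695653315604
```

View pics/side11.png

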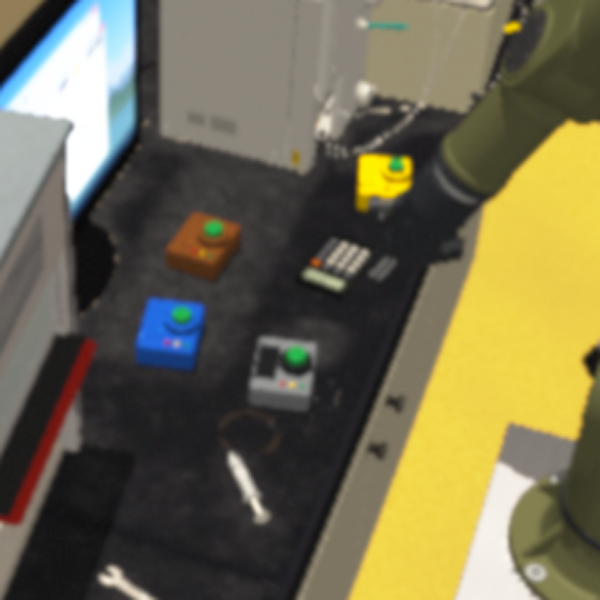

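View pics/top11.png

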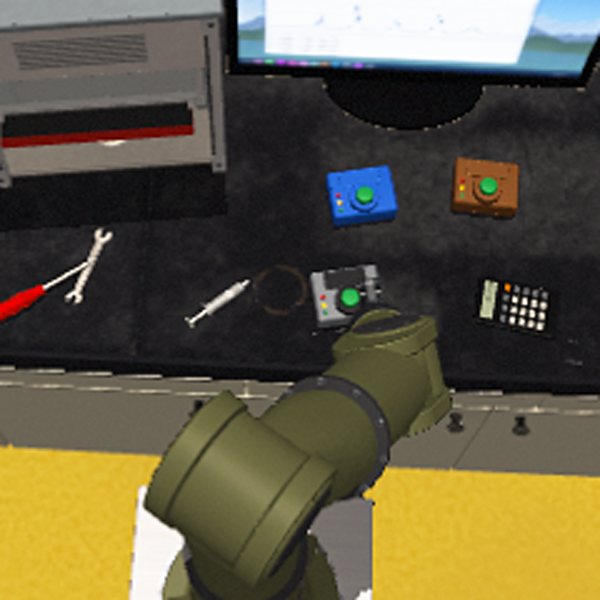

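Emit:
{"method": "send_rows", "body": {"series": [0.016,-0.004,0.025,0,0,0.032,-0.008,0.05,0,0,0.048,-0.013,0.075,0,0,0.048,-0.013,0.075,0,0,0.048,-0.013,0.075,0,0]}}

```text
t: 20.78
eef_pos: [0.3706, -0.1255, 0.1799]
tcp_rot: [[0.87, 0.18, 0.459], [0.189, -0.982, 0.028], [0.456, 0.062, -0.888]]
contact_force: [0.8, -0.2, 0.5]
gripper_width: 0.0003
```

```bash
python3 st.py .41 -.114 .13
```

```text
20.7833 [ 61.1   4.8 -36.2 143.1 -49.6  13.3  83.6] [ 0.3706 -0.1255  0.1799] [ 0.8 -0.2  0.5]
[[ 0.87   0.18   0.459]
 [ 0.189 -0.982  0.028]
 [ 0.456  0.062 -0.888]]
tool d [ 0.0137 -0.0073  0.0627] 0.0645548172849623
```

Emit:
{"method": "send_rows", "body": {"series": [0.007,-0.003,0.03,0,0,0.014,-0.007,0.06,0,0]}}

```text
t: 20.95
eef_pos: [0.3919, -0.1204, 0.1662]
tcp_rot: [[0.865, 0.183, 0.467], [0.184, -0.982, 0.044], [0.467, 0.048, -0.883]]
contact_force: [1.1, -0.2, 0.4]
gripper_width: -0.0002
```

Emit:
{"method": "send_rows", "body": {"series": [0.007,-0.003,0.03,0,0,0.014,-0.006,0.06,0,0]}}

```text
t: 21.12
eef_pos: [0.4206, -0.1148, 0.1444]
tcp_rot: [[0.869, 0.186, 0.459], [0.182, -0.982, 0.053], [0.46, 0.038, -0.887]]
contact_force: [0.3, -0.5, 0.5]
gripper_width: 0.0001
```

```bash
python3 st.py .41 -.114 .12
```

```text
21.1167 [ 31.4  12.5 -10.5 142.1 -84.3  10.4 114.9] [ 0.4206 -0.1148  0.1444] [ 0.3 -0.5  0.5]
[[ 0.869  0.186  0.459]
 [ 0.182 -0.982  0.053]
 [ 0.46   0.038 -0.887]]
tool d [-0.0203 -0.0037  0.0169] 0.026667572711138864
```

Emit:
{"method": "send_rows", "body": {"series": [-0.007,-0.0005,0.013,0,0,-0.014,-0.001,0.027,0,0,-0.021,-0.0017,0.04,0,0,-0.0276,-0.002,0.053,0,0,-0.0276,-0.002,0.053,0,0]}}

```text
t: 21.53
eef_pos: [0.4276, -0.1266, 0.116]
tcp_rot: [[0.886, 0.192, 0.422], [0.179, -0.981, 0.071], [0.428, 0.013, -0.904]]
contact_force: [0.3, -0.3, -0.9]
gripper_width: -0.0001
```

```bash
python3 st.py .422 -.114 .085
```

```text
21.5333 [ 32.8  17.5 -10.9 140.7 -87.3  10.1 119.6] [ 0.4276 -0.1266  0.116 ] [ 0.3 -0.3 -0.9]
[[ 0.886  0.192  0.422]
 [ 0.179 -0.981  0.071]
 [ 0.428  0.013 -0.904]]
tool d [-0.0159 -0.0138  0.0265] 0.03386747089701866
```

Emit:
{"method": "send_rows", "body": {"series": [-0.008,-0.008,0.014,0,0,-0.016,-0.016,0.028,0,0,-0.02,-0.018,0.03,0,0]}}

```text
t: 21.78
eef_pos: [0.4239, -0.1157, 0.1036]
tcp_rot: [[0.896, 0.204, 0.394], [0.185, -0.979, 0.086], [0.403, -0.004, -0.915]]
contact_force: [0.0, -0.3, 0.4]
gripper_width: -0.0001
```

```bash
python3 st.py .422 -.114 .085
```

```text
21.7833 [ 30.1  18.8  -9.2 141.  -87.2  10.1 119. ] [ 0.4239 -0.1157  0.1036] [ 0.  -0.3  0.4]
[[ 0.896  0.204  0.394]
 [ 0.185 -0.979  0.086]
 [ 0.403 -0.004 -0.915]]
tool d [-0.0089 -0.002   0.0165] 0.018817919347089856
```

Emit:
{"method": "send_rows", "body": {"series": [-0.005,-0.004,0.01,0,0,-0.011,-0.008,0.02,0,0,-0.013,-0.008,0.024,0,0]}}

```text
t: 22.03
eef_pos: [0.424, -0.1136, 0.0929]
tcp_rot: [[0.903, 0.21, 0.374], [0.188, -0.978, 0.094], [0.385, -0.015, -0.923]]
contact_force: [0.0, -0.5, -0.3]
gripper_width: -0.0001
```

```bash
python3 st.py .422 -.114 .07; python3 - <<'E'
from station import viewer
from h import *
for n in("side","top"):
    f=viewer.grab_frame(n); np.savez(f"{n}12.npz",**f)
    a,b=(310,200) if n=="side" else (300,220)
    cv2.imwrite(f"pics/{n}12.png",cv2.resize(f["color"][b:b+120,a:a+120],None,fx=5,fy=5,interpolation=cv2.INTER_CUBIC))
E
```

```text
22.0333 [ 29.1  20.4  -8.5 140.7 -87.2  10.1 119. ] [ 0.424  -0.1136  0.0929] [ 0.  -0.5 -0.3]
[[ 0.903  0.21   0.374]
 [ 0.188 -0.978  0.094]
 [ 0.385 -0.015 -0.923]]
tool d [-0.0107  0.0003  0.0204] 0.023011639479093033
```

View pics/side12.png

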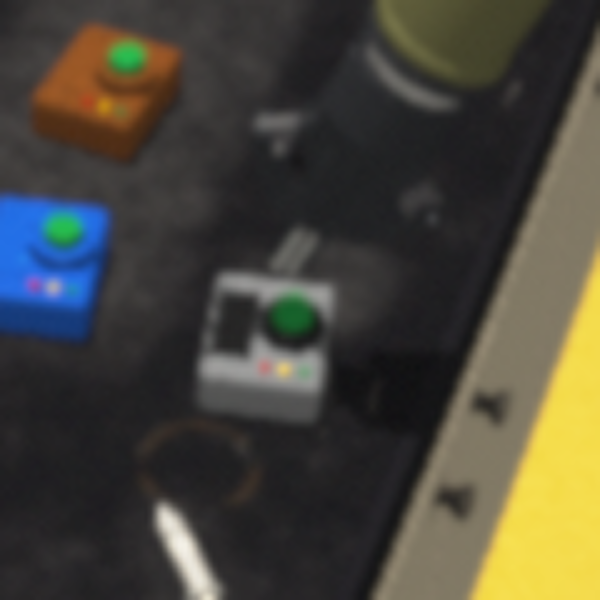

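View pics/top12.png

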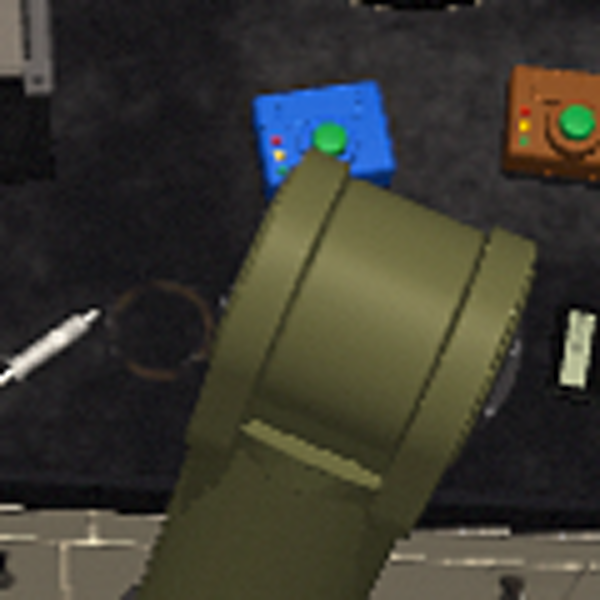

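Emit:
{"method": "send_rows", "body": {"series": [-0.006,-0.003,0.01,0,0,-0.012,-0.006,0.02,0,0,-0.014,-0.006,0.026,0,0]}}

```text
t: 22.38
eef_pos: [0.4244, -0.1142, 0.0804]
tcp_rot: [[0.911, 0.214, 0.353], [0.19, -0.976, 0.103], [0.367, -0.027, -0.93]]
contact_force: [-0.1, 0.3, 0.1]
gripper_width: 0.0001
```

```bash
python3 st.py .423 -.114 .06
```

```text
22.3833 [ 28.7  22.2  -8.1 140.2 -87.2  10.1 119.5] [ 0.4244 -0.1142  0.0804] [-0.1  0.3  0.1]
[[ 0.911  0.214  0.353]
 [ 0.19  -0.976  0.103]
 [ 0.367 -0.027 -0.93 ]]
tool d [-0.0087  0.0001  0.0185] 0.020465409588024855
```

Emit:
{"method": "send_rows", "body": {"series": [-0.006,-0.003,0.01,0,0,-0.012,-0.005,0.02,0,0,-0.014,-0.006,0.026,0,0]}}

```text
t: 22.63
eef_pos: [0.4247, -0.1146, 0.0675]
tcp_rot: [[0.918, 0.219, 0.332], [0.192, -0.975, 0.113], [0.348, -0.04, -0.937]]
contact_force: [-0.1, -0.6, -0.4]
gripper_width: -0.0
```

```bash
python3 st.py .423 -.114 .06
```

```text
22.6333 [ 28.4  24.2  -7.7 139.7 -87.2  10.1 119.9] [ 0.4247 -0.1146  0.0675] [-0.1 -0.6 -0.4]
[[ 0.918  0.219  0.332]
 [ 0.192 -0.975  0.113]
 [ 0.348 -0.04  -0.937]]
tool d [-0.0041 -0.0007  0.0065] 0.00772614031378244
```

Emit:
{"method": "send_rows", "body": {"series": [-0.006,-0.003,0.01,0,0,-0.009,-0.004,0.016,0,0]}}

```text
t: 22.8
eef_pos: [0.4244, -0.1143, 0.0599]
tcp_rot: [[0.921, 0.222, 0.319], [0.193, -0.974, 0.119], [0.337, -0.048, -0.94]]
contact_force: [0.3, 0.7, 1.3]
gripper_width: 0.0004
```

```bash
python3 st.py .423 -.114 .055
```

```text
22.8 [ 28.3  25.3  -7.5 139.5 -87.2  10.1 120.1] [ 0.4244 -0.1143  0.0599] [0.3 0.7 1.3]
[[ 0.921  0.222  0.319]
 [ 0.193 -0.974  0.119]
 [ 0.337 -0.048 -0.94 ]]
tool d [-0.0029 -0.0003  0.0042] 0.0050567409312147924
```

Contact is starting, with +1.3 N. I'll keep pressing.

Emit:
{"method": "send_rows", "body": {"series": [-0.005,-0.002,0.008,0,0,-0.006,-0.003,0.011,0,0]}}

```text
t: 22.97
eef_pos: [0.4245, -0.1142, 0.0548]
tcp_rot: [[0.924, 0.224, 0.311], [0.194, -0.973, 0.123], [0.33, -0.053, -0.943]]
contact_force: [-1.8, -1.2, 4.1]
gripper_width: 0.0001
```

```bash
python3 st.py .423 -.114 .05
```

```text
22.9667 [ 28.1  26.   -7.4 139.3 -87.2  10.1 120.2] [ 0.4245 -0.1142  0.0548] [-1.8 -1.2  4.1]
[[ 0.924  0.224  0.311]
 [ 0.194 -0.973  0.123]
 [ 0.33  -0.053 -0.943]]
tool d [-0.0029 -0.0002  0.0041] 0.0050646523963616494
```

Emit:
{"method": "send_rows", "body": {"series": [-0.004,-0.002,0.006,0,0,-0.005,-0.002,0.008,0,0]}}

```text
t: 23.13
eef_pos: [0.4245, -0.1142, 0.0525]
tcp_rot: [[0.925, 0.225, 0.307], [0.195, -0.973, 0.125], [0.327, -0.056, -0.943]]
contact_force: [-10.8, -1.0, 44.4]
gripper_width: 0.0003
```

```bash
python3 st.py .423 -.114 .05;  python3 - <<'E'
from station import viewer
from h import *
f=viewer.grab_frame("side"); np.savez("side13.npz",**f)
cv2.imwrite("pics/side13.png",cv2.resize(f["color"][220:300,330:410],None,fx=7,fy=7,interpolation=cv2.INTER_CUBIC))
E
python3 st.py
```

```text
23.1333 [ 28.2  26.4  -7.3 139.2 -87.2  10.2 120.4] [ 0.4245 -0.1142  0.0525] [-10.8  -1.   44.4]
[[ 0.925  0.225  0.307]
 [ 0.195 -0.973  0.125]
 [ 0.327 -0.056 -0.943]]
tool d [-0.0022 -0.0004  0.0019] 0.0029152174401335367
23.1833 [ 28.2  26.4  -7.3 139.2 -87.2  10.2 120.4] [ 0.4245 -0.1142  0.0527] [-9.   0.  35.5]
[[ 0.924  0.225  0.308]
 [ 0.195 -0.973  0.125]
 [ 0.328 -0.056 -0.943]]
```

View pics/side13.png

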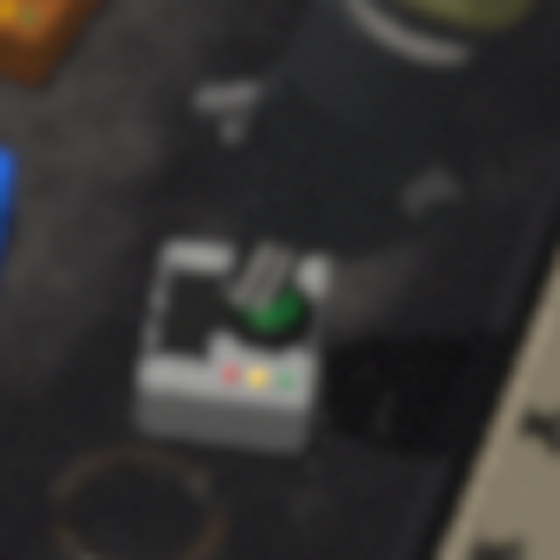

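Fully down: the button hit its hard stop after about 6–7 mm. I'll release and move clear.

Emit:
{"method": "send_rows", "body": {"series": [0.005,-0.001,-0.014,0,0,0.013,-0.002,-0.038,0,0,0.023,-0.004,-0.066,0,0,0.033,-0.006,-0.094,0,0,0.04,-0.007,-0.12,0,0]}}

```text
t: 23.6
eef_pos: [0.4209, -0.1146, 0.1783]
tcp_rot: [[0.927, 0.224, 0.3], [0.194, -0.973, 0.125], [0.32, -0.057, -0.946]]
contact_force: [1.7, 1.3, -0.4]
gripper_width: -0.0004
```

```bash
python3 st.py .33 -.25 .3; python3 m.py 14 .21; python3 - <<'E'
from h import *
f=dict(np.load("side14.npz"));cv2.imwrite("pics/side14.png",f["color"])
hsv=cv2.cvtColor(f["color"],cv2.COLOR_BGR2HSV)
g=(abs(hsv[...,0].astype(int)-62)<20)&(hsv[...,1]>90)&(hsv[...,2]>50)
P,u,v=cloud(f,g);k=(abs(P[:,0]-.411)<.05)&(abs(P[:,1]+.117)<.05)&(P[:,2]>.03)
print(k.sum(),np.median(P[k],0) if k.any() else 0, np.percentile(P[k,2],[80]) if k.any() else 0)
f=dict(np.load("top14.npz"));cv2.imwrite("pics/top14.png",f["color"])
E
```

```text
23.6 [  4.4  11.4  22.5 129.9 -36.8  32.   68.7] [ 0.4209 -0.1146  0.1783] [ 1.7  1.3 -0.4]
[[ 0.927  0.224  0.3  ]
 [ 0.194 -0.973  0.125]
 [ 0.32  -0.057 -0.946]]
tool d [-0.0716  0.1044 -0.1593] 0.20344364997978787
side lip top [(0.0, np.float64(0.2135)), (0.004, np.float64(0.2134)), (0.008, np.float64(0.2148)), (0.012, np.float64(0.2154)), (0.014, np.float64(0.2169))]
mark top 0.2218397970548518 35
top lip top [(0.0, np.float64(0.211)), (0.004, np.float64(0.2125)), (0.008, np.float64(0.2129)), (0.012, np.float64(0.212)), (0.014, np.float64(0.2106))]
mark top 0.21966653423752325 15
55 [ 0.41403341 -0.11098534  0.05702257] [0.05997217]
```

View pics/side14.png

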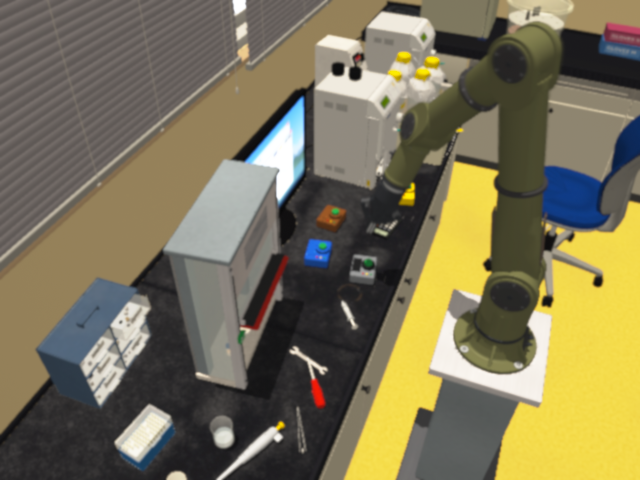

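View pics/top14.png

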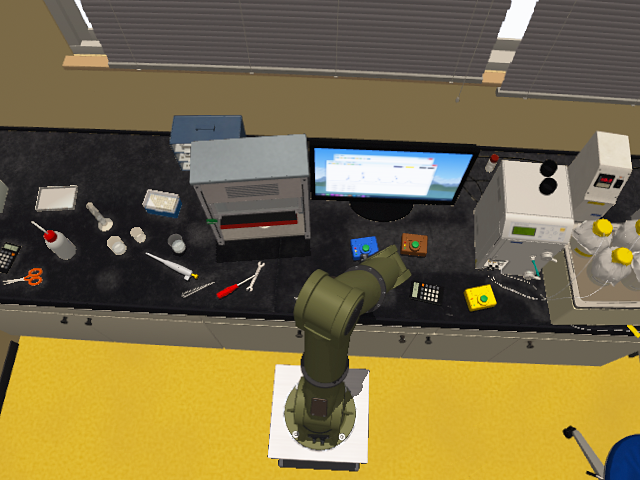

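The window is still level (lip mid .211/.208 against mark .211/.209, side/top). The button is back up at about 0.058–0.06, the loose items look undisturbed and the arm is clear.

Emit:
{"method": "send_rows", "body": {"series": [0,0,-0.02,0,0,0,0,-0.03,0,0,0,0,-0.03,0,0,0,0,-0.03,0,0]}}

```text
t: 24.73
eef_pos: [0.4136, -0.1183, 0.2065]
tcp_rot: [[0.925, 0.225, 0.306], [0.195, -0.973, 0.125], [0.325, -0.056, -0.944]]
contact_force: [0.2, -0.2, 0.4]
gripper_width: -0.0001
```

```bash
python3 -c "
from station import r
print(r.hand_in())"; python3 st.py
```

```text
the job is handed in; nothing more can be done
None
the job is handed in; nothing more can be done
```

The window is up at the mark and the green button on the grey unit was pressed fully down. The job is handed in, at about 25 s of the 54 s allowed.

- **Reaching under the lip:** The moves only allow shifts and a turn about the tool's axis. To get the closed fingers under the lip, I worked the arm against its joint limits until the tool had tilted about 41° forward. Some joints sat right at their limits meanwhile. J6 read up to 112.552° against 112.55°, and J5 read −87.3° against −87.28°. I took that as sensor noise or rounding, but it is not proven.
- **Window:** I pushed the lip up from beneath without gripping it or touching the black cover. After withdrawing and after the button press, the lip's mid-height read 0.211 m against the pointer's 0.211 m in the side view. In the top view it read 0.208 m against 0.209 m. The two views differ by about 2 mm in absolute height, but both put the lip level with the pointer to within about 1 mm.
- **Button:** I pressed it until it hit its hard stop after about 6–7 mm. The force peaked briefly at about 44 N, through the fingertips and not the gripper's body. Its top then read about 0.058–0.06 m again, as before the press.
- **Final state:** The arm was clear, with no contact force measured. The loose items outside the enclosure look undisturbed in the last pictures. I did not measure them, or check those inside it again.

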